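Stand a damper upright in the tilting bench holder

TASK

Take the damper out of its wooden cradle and put its thick plain end into the cup of the leaning holder, then swing the cup up against its stop so that the damper stands upright, and press the damper down until it is fully home: the seat inside the cup is stiff and gives way before it bottoms. Do not ram or jam the damper in the cup, and leave the loose tools and parts on the bench where they are.

Things in the scene. Friction and masses are not known exactly. Their poses are not given: they have to be found in the camera images.
- damper: loose dark steel gas damper, 173 mm long, about 0.45 kg. Origin: centre of its foot (plain thick end); z runs along it from foot to top. From the foot: chamfer 25 to 32 mm dia. over 5 mm, tube 32 mm dia. to 115 mm, bright rod 14 mm dia. to 151 mm, black rubber top 32 mm dia. to 173 mm. Starts lying level in the cradle, foot towards the robot, axis 50 mm above the bench; it can turn about its axis
- damper_top (a point): centre of the damper's flat rubber top end, 173 mm from the foot along its axis (this point's z axis is the damper's axis)
- cradle: fixed wooden cradle: board 200 x 64 x 14 mm, origin under its centre, x along the damper. Two V saddles, 14 mm thick along x, 51 mm high, stand 67.5 mm either side of the origin; between them the damper's tube is free for the fingers. The damper's foot lies at x = -86.5 mm
- stand: fixed holder base: steel plate 120 x 110 x 12 mm with two red cheek plates (44 mm along x, 7 mm thick, centred 37 mm either side, 86 mm high). Origin under the plate's centre; the cup's hinge axis is parallel to its y axis, 70 mm above the origin
- cup_mouth (a point): centre of the open mouth of the holder cup, a steel tube of 48 mm outer and 35 mm inner diameter, 68 mm long, between the cheeks. z is the cup's axis, pointing out of the mouth; the hinge is on this axis 38 mm below the mouth. Fully home, the damper's foot is 56 mm below the mouth
- cup (a joint): lean of the cup in rad: 0 is upright against its stop, positive leans towards the stand's +x, away from the robot. Starts at 0.88 to 1.06. The hinge is stiff (about 0.9 N m) and stays where it is left, also with the damper in it
- seat (a joint): how far the rubber seat inside the cup is pushed down, in m: 0 at the start, its face 38 mm below the mouth; 0.018 fully down, face 56 mm below the mouth. Held by friction (about 11 N): it does not spring back, nor sink under the damper's weight
- screwdriver: loose screwdriver lying flat, leave alone
- wrench: loose open spanner lying flat, leave alone
- hammer: loose hammer lying flat, leave alone
- brush: loose brush lying flat, leave alone
- oil_filter: white oil filter canister, 76 diameter, 84 high, standing, origin under its centre, leave alone
- grease_can: metal can, 72 diameter, 100 high, standing, origin under its centre, leave alone
- bearing: steel bearing ring, 72 outer diameter, 18 high, lying flat, leave alone
Things that resemble listed ones, but are neither listed nor needed, are in the scene too. Leave any green look-alike of the damper alone.

How it is judged:
At the end, for the whole second after the job is handed in: The cup is within 0.06 rad of its upright stop, the damper stands in it foot down, tilted less than 0.13 rad, its foot more than 51 mm below the mouth (56 mm is fully home) and the seat pushed down more than 14 of its 18 mm, at rest (value of joint cup below 0.06 rad and value of joint seat above 0.014 m and z of damper in the frame of cup_mouth below -0.051 m and angle between damper's own z axis and vertical below 0.13 rad and horizontal distance between damper and cup_mouth below 0.008 m and linear speed of damper below 0.02 m/s); the robot touches nothing.
It fails at once if the damper was rammed or jammed in the cup (more than 180 N between damper and cup) (contact force between damper and cup above 180 N).
It fails at once if a loose tool or part on the bench was moved by more than 40 mm (distance of any of screwdriver, wrench, hammer, brush, oil_filter, grease_can, bearing from where it was at the start of the episode above 0.04 m).
It also fails if it takes over 67 s, if anything falls off the work surface, if the arm or the gripper's body presses on something with over 40 N, if the wrist force passes 120 N, or if a joint passes its speed limit or range.

ROBOT

A 6-joint arm with a two-finger parallel gripper is mounted at the origin on the work surface. World frame = base frame: x ahead of the robot, y to its left, z up, the work surface at z = 0. Lengths are in m, angles in rad, forces in N, time in s.
With the tool pointing down it reaches from about 0.375 to 0.9 m from the base axis. Payload 3.1 kg.
Tool frame: the origin (TCP) lies where the fingers leave the gripper's body, on its centre line; the fingertips stand manip.tip_reach ahead of it and the grasp point (between the pads) lies 54 mm ahead of it (manip.tip_reach is the distance from the TCP to the fingertips, in m); z points along the fingers, y is the direction in which the jaws open and shut (so a half turn about z gives the same grasp; the last joint's range is limited). The gripper opens to 85 mm and grips with 20 to 120 N. Pads are 22 mm wide; open, the fingers measure 114 mm over their backs; the gripper's body (76 mm by 85 mm) begins 54 mm behind the grasp point. The pads swing forward as they close: fully open they stand 13 mm farther back than shut.
Start: joints at [-1.367, 0.527, 1.433, -0, 1.181, -0.178], TCP at [0.233, -0.58, 0.304] pointing down, gripper open.
Joint ranges: [-3.08, 3.08], [-0.75, 2.2], [0.22, 2.44], [-1.43, 4.57], [0, 2.65], [-2.85, 2.85]. Speed limits (rad/s): [2.79, 2.79, 3.14, 3.14, 3.14, 3.14].

INTERFACE

Orientations are given as a unit quaternion [x, y, z, w].
In Python, from station import manip, cams, order gives the robot as it stands. The module is installed in compiled form; this text tells all that it offers.
- The arm moves only by the tool drive_tool, never from a script. Its arguments are lists of equal length, an entry for each row: "linear": the shift along the tool's x, y, z in mm, a list of three; "rot": the turn, a rotation vector about the tool's x, y, z in degrees, a list of three; "hand": the finger opening in mm, from 0 to 85.4. A call has 1 to 20 rows; each row shifts and turns the pose as measured when the row begins, along the tool's axes as they then stand; what a row does not reach is not made up. A row lasts 1/12 s, in which the tool goes at most 41.7 mm and 7.16 degrees, less where a joint would pass 70% of its speed; a pose out of reach is approached as far as the arm can. A call with a gripper value outside its range is refused whole. The fingers move at their own pace and stop on an object; "force" is the grip in N (left out, the last holds). Time passes only in rows, so rows that do not move let the fingers close. It gives the time, the measured TCP pose, the force and the opening at its end, in the units of the state.
- manip.sense(): the state, without advancing time (a new reading comes with each control period).
- cams.snapshot(name): name is "scene" or "top" or "wrist"; returns the picture (480x640x3 uint8, red, green, blue); there is no depth.
- cams.camera_model(name): a dict with "vfov" (degrees; the focal length in pixels is half the picture's height over the tangent of half this angle, whatever the lens; pixels are square), "cx", "cy" (the principal point, pixels), "rvec" (rotation vector, rad) and "tvec" (3), from world to camera coordinates, as OpenCV has them. Camera axes: x right, y down, z forward; pixel columns grow to the right and rows downward; lengths in m; the calibration is good to about 2 mm. The wrist camera is an equidistant fisheye: a pixel r from the principal point sees the ray r / f radians off the axis. A picture is of the moment at which its call begins: read the wrist's pose just before it. camera_model takes no time and is no camera call; for the wrist camera it gives the pose at the moment of the call.
- order.sign_off(): hands the job in, once; it reports no verdict.
Trained networks look in the newest picture that a camera, given by its name, has taken for a name from the list of things; names that differ only in an ending like _2 or _b are one class to them, and where a whole thing is asked for, a point or a joint stands for the part that bears it (a point fixed in the world has none). Each returns a list of dicts, best first, with "score" (0 to 1); they miss things now and then, are a little off and sometimes report something else, mostly with a low value. They report only what shows in the picture. A call takes as long as a camera call. They do not tell look-alikes from the thing itself.
- cams.regions_of(label, camera): "pixels" (480x640 bool, what is visible of it) and "rect" ([left, top, right, bottom] in pixels, round what is visible of it).
- cams.spot_point(label, camera): "at" ([column, row] in pixels: a listed point, or the origin of a listed thing).
The state is a dict: "t": time; "q": joint angles; "qd": joint speeds; "tau": joint torques, N m; "tcp_pos": TCP position; "tool_rot": TCP orientation; "force": force on the tool from outside, world axes, zero at the start; "ft_torque": the same for the moment, N m; "finger_gap": opening from 0.0 (shut) to 1.0 (fully open).
Only numpy, scipy, OpenCV 4.12 (cv2) and the standard library are available. Lean on these libraries where they do the work, as an engineer would, in place of code of your own. Each camera call takes 0.05 s, during which the arm holds its last target. There are 200 camera calls.

## Working session

There is one attempt and no reset: what is moved stays moved. The work goes in short steps, Python scripts to look and compute and a tool call to move; the robot and the scene stay as the last step left them, time stands still between calls to the robot, and variables do not carry over. Pictures are saved under pics/ and viewed, about 8 in all and at most 12, crops included, and the job is handed in when it is done.

Besides the shell and the picture viewer there is one more tool, called after ">>>" as a command line: name --argument value ..., lists and objects as JSON in quotes. drive_tool: Moves the arm, as the interface text tells. Its arguments: {"type":"object","properties":{"linear":{"type":"array","items":{"type":"array","items":{"type":"number"}}},"rot":{"type":"array","items":{"type":"array","items":{"type":"number"}}},"hand":{"type":"array","items":{"type":"number"}},"force":{"type":"number"}},"required":["linear","rot","hand"]}

```bash
mkdir -p pics; cat > h.py <<'E'
import numpy as np, cv2
from scipy.spatial.transform import Rotation as R
from station import manip, cams, order
def snap(n,f):
    im=cams.snapshot(n); cv2.imwrite('pics/'+f,im[:,:,::-1]); return im
def ray(n,px,m=None):
    m=m or cams.camera_model(n); f=240/np.tan(np.radians(m['vfov'])/2)
    d=np.array([px[0]-m['cx'],px[1]-m['cy']])/f
    if n=='wrist':
        r=np.linalg.norm(d); v=np.r_[d/max(r,1e-9)*np.sin(r),np.cos(r)]
    else: v=np.r_[d,1]
    M=R.from_rotvec(np.ravel(m['rvec'])).as_matrix(); t=np.ravel(m['tvec'])
    v=M.T@v; return -M.T@t, v/np.linalg.norm(v)
def onz(n,px,z,m=None):
    o,v=ray(n,px,m); return o+v*(z-o[2])/v[2]
def proj(n,P,m=None):
    m=m or cams.camera_model(n); f=240/np.tan(np.radians(m['vfov'])/2)
    M=R.from_rotvec(np.ravel(m['rvec'])).as_matrix(); c=(M@np.atleast_2d(P).T).T+np.ravel(m['tvec'])
    if n=='wrist':
        r=np.linalg.norm(c[:,:2],axis=1); th=np.arctan2(r,c[:,2]); return c[:,:2]/r[:,None]*(th*f)[:,None]+[m['cx'],m['cy']]
    return c[:,:2]/c[:,2:]*f+[m['cx'],m['cy']]
def tri(a,b):
    (o1,v1),(o2,v2)=a,b
    s=np.linalg.lstsq(np.c_[v1,-v2],o2-o1,rcond=None)[0]
    p,q=o1+s[0]*v1,o2+s[1]*v2; return (p+q)/2,np.linalg.norm(p-q)
E
python3 - <<'E'
from h import *
np.set_printoptions(precision=3,suppress=True)
print(manip.tip_reach, manip.sense())
ims=[snap(n,n+'0.png') for n in('scene','top')]
cv2.imwrite('pics/a.png',cv2.resize(np.vstack(ims)[:,:,::-1],(450*1,675)) if 0 else np.hstack([cv2.resize(i,(400,300)) for i in ims])[:,:,::-1])
for n in('scene','top'):
    m=cams.camera_model(n);print(n,m)
    for l in('damper','damper_top','cup_mouth','cradle','stand'):
        print(l,[(np.round(r['at']),round(r['score'],2)) for r in cams.spot_point(l,n)])
E
```

```text
0.0726 {'t': 0.0, 'q': array([-1.367,  0.528,  1.434, -0.   ,  1.181, -0.178]), 'qd': array([-0.001,  0.   ,  0.   , -0.002, -0.   , -0.   ]), 'tau': array([ -0.   , -44.235, -17.802,  -0.   ,   0.009,  -0.   ]), 'tcp_pos': array([ 0.233, -0.579,  0.303]), 'tool_rot': array([ 0.982,  0.19 , -0.   , -0.001]), 'force': array([1.081, 0.353, 0.182]), 'ft_torque': array([ 0.012,  0.011, -0.011]), 'finger_gap': 1.0004415247494223}
scene {'vfov': 42.160702859422, 'cx': 320.46894364815523, 'cy': 240.88572821358298, 'rvec': array([ 1.736,  1.817, -0.719]), 'tvec': array([ 0.018, -0.27 ,  1.83 ])}
damper [(array([264., 210.]), 0.92), (array([262., 234.]), 0.67), (array([407., 187.]), 0.56)]
damper_top [(array([230., 287.]), 0.98), (array([445., 227.]), 0.85), (array([197., 199.]), 0.67)]
cup_mouth [(array([385., 254.]), 0.85)]
cradle []
stand [(array([378., 269.]), 0.84)]
top {'vfov': 48.15368547650249, 'cx': 324.3059206794234, 'cy': 234.9478964134155, 'rvec': array([ 2.139, -2.127,  0.181]), 'tvec': array([-0.009,  0.46 ,  1.484])}
damper [(array([375., 250.]), 0.97), (array([244., 342.]), 0.57)]
damper_top [(array([389., 197.]), 0.84), (array([213., 289.]), 0.59)]
cup_mouth [(array([268., 220.]), 0.74), (array([392., 196.]), 0.5)]
cradle [(array([380., 229.]), 0.7)]
stand [(array([274., 234.]), 0.95)]
```

View pics/scene0.png

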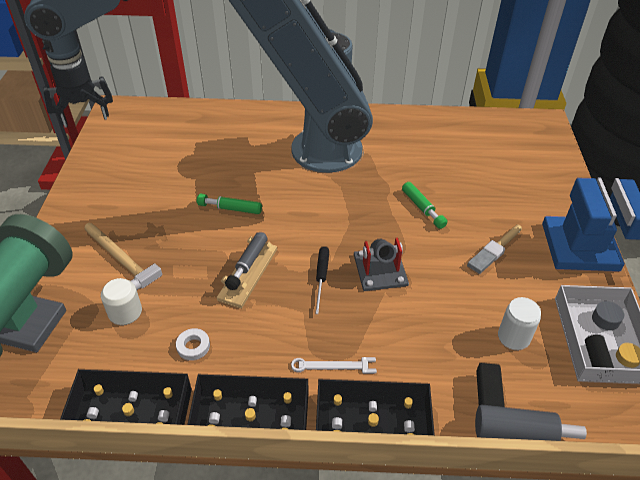

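View pics/top0.png

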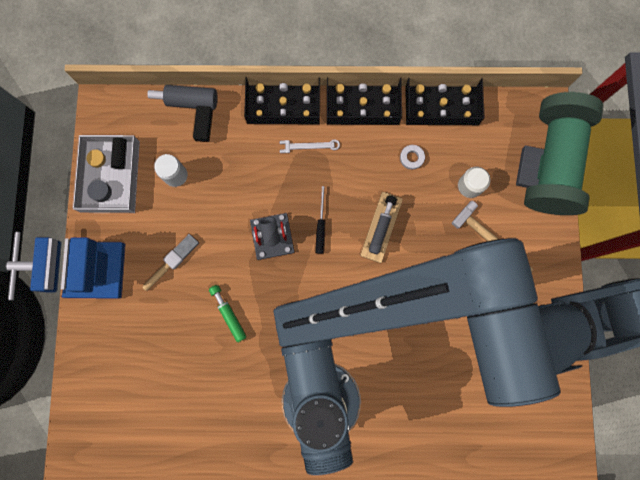

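Dark damper in the wooden cradle: scene (262,234)→(230,287), top (375,250)→(389,197). The look-alikes at scene (197–262,205) and (405–445,205) are green, lying on the bench, so they are not meant. I'll measure it and confirm in a crop.

```bash
python3 - <<'E'
from h import *
np.set_printoptions(precision=4,suppress=True)
for nm,a,b in(('foot',(262,234),(375,250)),('top',(230,287),(389,197)),('mouth',(385,254),(268,220)),('stand',(378,269),(274,234))):
    print(nm,tri(ray('scene',a),ray('top',b)),onz('top',b,.05),onz('scene',a,.05))
print('stand z0',onz('top',(274,234),0),onz('scene',(378,269),0))
# refine with regions
for n in('scene','top'):
    im=cams.snapshot(n)
    for l in('damper','stand','cradle','screwdriver'):
        for r in cams.regions_of(l,n):
            ys,xs=np.nonzero(r['pixels']); c=cv2.minAreaRect(np.c_[xs,ys].astype(np.float32))
            print(n,l,round(r['score'],2),np.round(r['rect']),c,len(xs))
    if n=='scene': A=cv2.resize(im[180:320,190:430],None,fx=3.3,fy=3.3,interpolation=2)
    else: B=cv2.resize(im[180:270,240:410],(A.shape[1],420),interpolation=2)
cv2.imwrite('pics/crop.png',A[:,:,::-1]); cv2.imwrite('pics/cropt.png',B[:,:,::-1])
E
```

```text
foot (array([ 0.4146, -0.1454,  0.0594]), np.float64(0.0050663888146520826)) [ 0.4161 -0.1488  0.05  ] [ 0.4056 -0.1443  0.05  ]
top (array([ 0.5708, -0.1953,  0.0443]), np.float64(0.008544658021211468)) [ 0.5689 -0.1903  0.05  ] [ 0.5753 -0.1984  0.05  ]
mouth (array([0.4924, 0.149 , 0.0886]), np.float64(0.00017722412226470218)) [0.5001 0.1531 0.05  ] [0.4567 0.1534 0.05  ]
stand (array([0.4674, 0.1396, 0.0074]), np.float64(0.0005208226731460577)) [0.46   0.1352 0.05  ] [0.5048 0.1358 0.05  ]
stand z0 [0.4686 0.14   0.    ] [0.4608 0.1405 0.    ]
scene damper 0.87 [197. 194. 264. 214.] ((229.07489013671875, 203.031982421875), (65.25007629394531, 12.520747184753418), 9.090276718139648) 707
scene damper 0.75 [223. 231. 270. 288.] ((245.75881958007812, 260.6646728515625), (14.265549659729004, 65.19202423095703), 32.47119140625) 801
scene damper 0.62 [404. 184. 449. 231.] ((424.25006103515625, 204.75001525878906), (57.982749938964844, 12.020814895629883), 45.0) 622
scene damper 0.4 [380. 243. 391. 254.] ((384.0, 250.5), (11.0, 10.0), 90.0) 102
scene stand 0.78 [356. 238. 406. 291.] ((38
[... 851 characters left out ...]
mper 0.6 [257. 216. 282. 245.] ((268.3396301269531, 230.8113555908203), (28.750059127807617, 23.116600036621094), 60.945396423339844) 514
top stand 0.71 [452. 200. 534. 272.] ((493.25006103515625, 242.2500457763672), (92.63097381591797, 31.11269760131836), 45.0) 554
top stand 0.7 [256. 212. 291. 261.] ((271.4691162109375, 236.0416259765625), (44.62406539916992, 39.67805099487305), 81.57302856445312) 1694
top cradle 0.57 [361. 193. 401. 260.] ((381.4917297363281, 226.76075744628906), (22.976715087890625, 68.00213623046875), 19.057706832885742) 888
top screwdriver 0.91 [315. 214. 322. 255.] ((320.2655334472656, 234.5177001953125), (9.246142387390137, 37.184120178222656), 3.814074993133545) 323
```

View pics/crop.png

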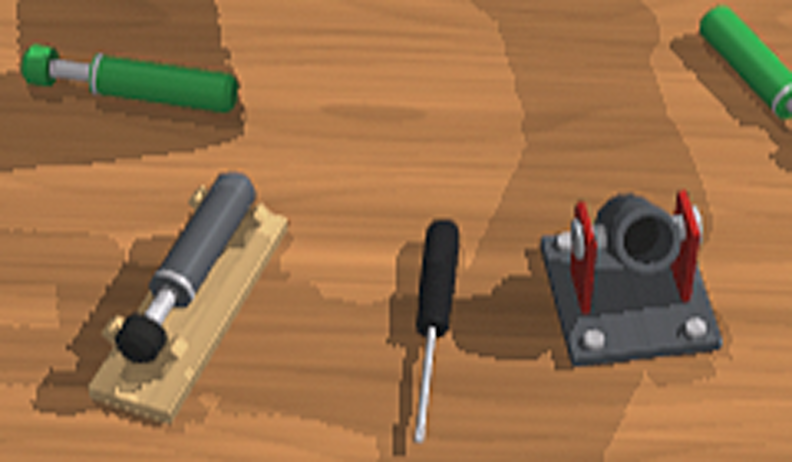

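View pics/cropt.png

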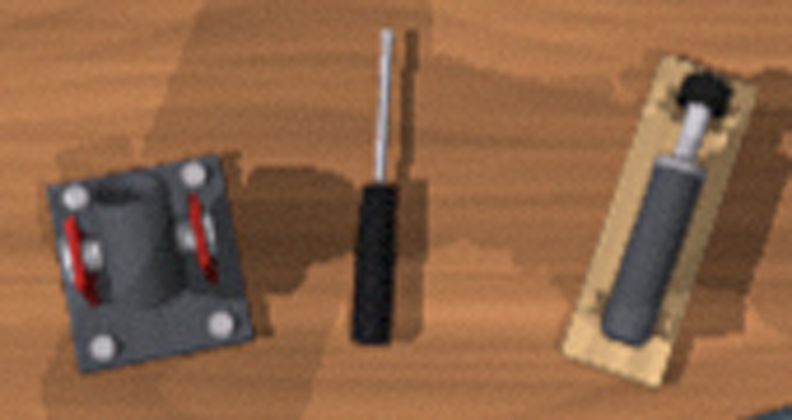

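The crops confirm it: the dark steel damper lies in the wooden cradle with its foot towards the robot. The cup leans away from the robot, with the stand yawed about 11°. Next I move above the cradle.

>>> drive_tool --linear '[[31,-25,0],[31,-25,0],[31,-25,0],[31,-25,0],[31,-25,0],[31,-25,0],[31,-25,0],[31,-25,0],[31,-25,0],[31,-25,0],[31,-25,0],[31,-25,0],[0,0,0],[0,0,0],[0,0,0],[0,0,0],[0,0,0],[0,0,0],[0,0,0]]' --rot '[[0,0,0],[0,0,0],[0,0,0],[0,0,0],[0,0,0],[0,0,0],[0,0,0],[0,0,0],[0,0,0],[0,0,0],[0,0,0],[0,0,0],[0,0,6.5],[0,0,6.5],[0,0,6.5],[0,0,6.5],[0,0,6.5],[0,0,6.5],[0,0,0]]' --hand '[85,85,85,85,85,85,85,85,85,85,85,85,85,85,85,85,85,85,85]'

```text
t: 2.68
tcp_pos: [0.4786, -0.1456, 0.3031]
tool_rot: [0.986, -0.164, 0.006, 0.005]
force: [0.3, 0.2, -0.2]
finger_gap: 0.999
```

```bash
cat >> h.py <<'E'
def st():
    s=manip.sense(); r=R.from_quat(s['tool_rot']); M=r.as_matrix()
    print('t%.2f'%s['t'],'tcp',np.round(s['tcp_pos'],4),'x',np.round(M[:,0],3),'z',np.round(M[:,2],3),'F',np.round(s['force'],1),'T',np.round(s['ft_torque'],2),'gap',round(s['finger_gap']*85.4,1),'q',np.round(s['q'],2))
    return s['tcp_pos'],M
def loc(v): # world vector m -> tool mm
    return np.round(st()[1].T@np.asarray(v)*1000,1)
E
python3 - <<'E'
from h import *
st(); m=cams.camera_model('wrist'); im=snap('wrist','w1.png')
print(m)
for l,z in(('damper',.05),('damper_top',.05),('cup_mouth',.09),('stand',0),('cradle',0)):
    for r in cams.spot_point(l,'wrist'): print(l,np.round(r['at']),round(r['score'],2),np.round(onz('wrist',r['at'],z,m),4))
E
```

```text
t2.68 tcp [ 0.4786 -0.1456  0.3031] x [ 0.946 -0.324  0.013] z [ 0.009 -0.012 -1.   ] F [ 0.3  0.2 -0.2] T [-0.01  0.01 -0.  ] gap 85.3 q [-0.52  0.36  1.75 -0.01  1.02  1.39]
{'vfov': 65.70646984690485, 'cx': 319.81713433953166, 'cy': 238.41237185344207, 'rvec': array([-1.71411076,  2.39853845,  0.33670973]), 'tvec': array([0.0126667 , 0.44498212, 0.52056   ])}
damper [340. 284.] 0.78 [ 0.4087 -0.1456  0.05  ]
damper [164. 470.] 0.71 [0.1996 0.1837 0.05  ]
damper [391. 364.] 0.59 [ 0.3005 -0.1688  0.05  ]
damper_top [518. 335.] 0.93 [ 0.2763 -0.3176  0.05  ]
damper_top [342. 100.] 0.78 [ 0.5679 -0.1995  0.05  ]
cup_mouth [ 50. 310.] 0.57 [0.4869 0.1491 0.09  ]
stand [105. 296.] 0.61 [0.4592 0.1401 0.    ]
```

View pics/w1.png

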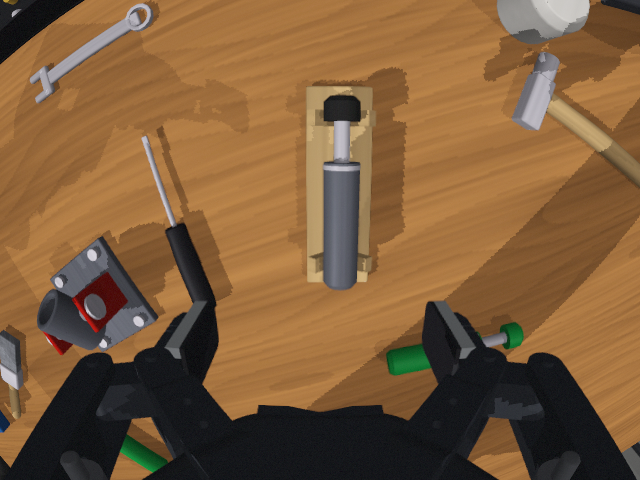

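The picture shows the damper running vertically, foot end at about (340,288), black top end at (342,97), tube/rod boundary at (341,165). The fingers straddle its line.

```bash
python3 - <<'E'
from h import *
m=cams.camera_model('wrist')
P=[onz('wrist',p,.05,m) for p in((340,270),(341,165),(342,110))]
print(np.round(P,4)); d=P[2]-P[0]; print(np.degrees(np.arctan2(d[1],d[0])))
# silhouette ends: foot bottom edge ~ nearest camera; 
for p in((340,284),(342,100)): print(np.round(onz('wrist',p,.05,m),4))
im=cv2.imread('pics/w1.png')
r=[q for q in cams.regions_of('damper','wrist')]
for q in r:
    ys,xs=np.nonzero(q['pixels']); print(q['rect'],q['score'])
    if 300<xs.mean()<380:
        for y in range(int(ys.min())+3,int(ys.max()),25): print(y,xs[ys==y].min(),xs[ys==y].max())
        mid=[((xs[ys==y].min()+xs[ys==y].max())/2,y) for y in range(int(ys.min())+5,int(ys.max())-5)]
        W=np.array([onz('wrist',p,.05,m) for p in mid]); k=np.polyfit(W[:,0],W[:,1],1); print('fit',k,np.degrees(np.arctan(k[0])))
st()
E
```

```text
[[ 0.4218 -0.1502  0.05  ]
 [ 0.5142 -0.1809  0.05  ]
 [ 0.5596 -0.1968  0.05  ]]
-18.694091275358716
[ 0.4082 -0.1459  0.05  ]
[ 0.5679 -0.1996  0.05  ]
[390.3, 322.6, 525.2, 374.5] 0.67
[120.4, 435.5, 169.7, 471.1] 0.63
[321.4, 95.8, 363.2, 292.8] 0.57
98 327 357
123 334 349
148 334 349
173 324 359
198 324 358
223 324 357
248 324 357
273 324 356
fit [-0.33606095 -0.00838624] -18.57548626217392
t3.03 tcp [ 0.4785 -0.1458  0.303 ] x [ 0.947 -0.321  0.012] z [ 0.009 -0.012 -1.   ] F [ 0.1  0.1 -0. ] T [ 0.02  0.02 -0.01] gap 84.9 q [-0.52  0.36  1.75 -0.01  1.02  1.38]
```

>>> drive_tool --linear '[[11,11,0],[12,11,0],[0,0,38],[0,0,38],[0,0,38],[0,0,0]]' --rot '[[0.5,-0.7,0],[0,0,0],[0,0,0],[0,0,0],[0,0,0],[0,0,0]]' --hand '[85,85,85,85,85,85]'

```text
t: 3.53
tcp_pos: [0.4992, -0.1804, 0.1885]
tool_rot: [0.987, -0.161, 0.007, 0.003]
force: [-0.8, 0.5, -0.4]
finger_gap: 0.992
```

```bash
python3 - <<'E'
from h import *
p,M=st(); print(loc(np.array([.493,-.174,.100])-p))
E
```

```text
t3.53 tcp [ 0.4992 -0.1804  0.1885] x [ 0.948 -0.318  0.014] z [ 0.012 -0.008 -1.   ] F [-0.8  0.5 -0.4] T [ 0.05  0.05 -0.01] gap 84.7 q [-0.56  0.57  1.78 -0.    0.78  1.34]
t3.53 tcp [ 0.4992 -0.1804  0.1885] x [ 0.948 -0.318  0.014] z [ 0.012 -0.008 -1.   ] F [-0.8  0.5 -0.4] T [ 0.05  0.05 -0.01] gap 84.7 q [-0.56  0.57  1.78 -0.    0.78  1.34]
[-9.2 -4.4 88.4]
```

>>> drive_tool --linear '[[-8,-4,30],[-1,0,30],[0,0,25],[0,0,3],[0,0,0],[0,0,0],[0,0,0],[0,0,0],[0,0,0],[0,0,0]]' --rot '[[0,-0.7,0],[0,0,0],[0,0,0],[0,0,0],[0,0,0],[0,0,0],[0,0,0],[0,0,0],[0,0,0],[0,0,0]]' --hand '[85,85,85,85,25,25,25,25,25,25]' --force 50

```text
t: 4.37
tcp_pos: [0.5018, -0.1754, 0.1102]
tool_rot: [0.986, -0.165, 0.01, 0.001]
force: [0.5, -0.6, -5.7]
finger_gap: 0.36
```

```bash
python3 - <<'E'
from h import *
p,M=st()
E
```

```text
t4.37 tcp [ 0.5018 -0.1754  0.1102] x [ 0.945 -0.325  0.019] z [ 0.019 -0.005 -1.   ] F [ 0.5 -0.6 -5.7] T [-0.02 -0.11 -0.  ] gap 30.7 q [-0.55  0.71  1.82  0.01  0.59  1.34]
```

Grip seats a bit high and far up the tube, so I regrip lower and closer.

>>> drive_tool --linear '[[0,0,0],[0,0,0],[-6,0,6],[-6,0,6],[0,0,3],[0,0,0]]' --rot '[[0,0,0],[0,0,0],[0,-1,0],[0,-0.5,0],[0,0,0],[0,0,0]]' --hand '[60,60,60,60,60,60]'

```text
t: 4.87
tcp_pos: [0.4917, -0.1731, 0.0984]
tool_rot: [0.986, -0.164, -0.0, 0.001]
force: [-0.4, 0.2, 0.2]
finger_gap: 0.699
```

```bash
python3 - <<'E'
from h import *
p,M=st()
E
```

```text
t4.87 tcp [ 0.4917 -0.1731  0.0984] x [ 0.946 -0.324  0.   ] z [-0.    -0.002 -1.   ] F [-0.4  0.2  0.2] T [-0.02  0.02 -0.03] gap 59.7 q [-0.55  0.73  1.84 -0.    0.58  1.35]
```

>>> drive_tool --linear '[[0,0,0],[0,0,0],[0,0,0],[0,0,0],[0,0,0],[0,0,-15],[0,0,-30],[0,0,-38],[0,0,-38],[0,0,-38],[0,0,0],[0,0,0]]' --rot '[[0,0,0],[0,0,0],[0,0,0],[0,0,0],[0,0,0],[0,0,0],[0,0,0],[0,0,0],[0,0,0],[0,0,0],[0,0,0],[0,0,0]]' --hand '[25,25,25,25,25,25,25,25,25,25,25,25]' --force 60

```text
t: 5.87
tcp_pos: [0.4887, -0.1717, 0.2565]
tool_rot: [0.986, -0.166, -0.009, -0.003]
force: [-0.5, 0.8, -5.1]
finger_gap: 0.36
```

```bash
python3 - <<'E'
from h import *
p,M=st()
m=cams.camera_model('wrist'); im=snap('wrist','w2.png')
for l in('damper','damper_top','cup_mouth','stand'):
    for r in cams.spot_point(l,'wrist'): print(l,np.round(r['at']),round(r['score'],2))
print('expected foot/top px',proj('wrist',[p+M@np.array([a,0,.054]) for a in(-.0905,.0825)],m))
E
```

```text
t5.87 tcp [ 0.4887 -0.1717  0.2565] x [ 0.945 -0.327 -0.019] z [-0.016  0.009 -1.   ] F [-0.5  0.8 -5.1] T [-0.01 -0.07  0.06] gap 30.7 q [-0.55  0.46  1.74 -0.    0.97  1.35]
damper [ 20. 335.] 0.5
damper_top [317.  95.] 0.92
damper_top [146. 246.] 0.7
damper_top [519. 363.] 0.66
cup_mouth [ 20. 339.] 0.93
stand [ 80. 319.] 0.97
expected foot/top px [[317.83685765 472.49825434]
 [317.32017985 104.11663756]]
```

View pics/w2.png

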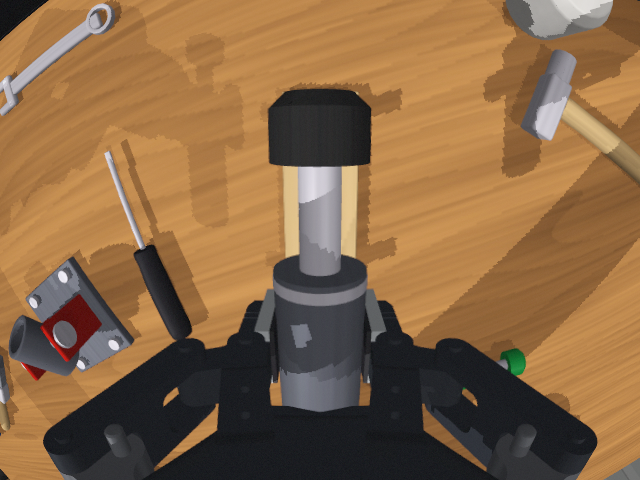

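Held squarely: tube between the pads, black top at (319,125). The stand is at lower left, its mouth at about (20,339). Now I fit the stand pose from all three cameras.

```bash
cat > fit.py <<'E'
from h import *
from scipy.optimize import least_squares
def model(v):
    x,y,yaw,th=v; Z=R.from_euler('z',yaw); o=np.array([x,y,0])
    h=o+[0,0,.07]; d=Z.apply([np.sin(th),0,np.cos(th)])
    C={k:o+Z.apply([sx*.06,sy*.055,.012]) for k,sx,sy in(('++',1,1),('+-',1,-1),('--',-1,-1),('-+',-1,1))}
    return dict(C,o=o,m=h+.038*d,h=h,d=d)
def fit(obs,v0=(.467,.14,.2,.97)):
    M={n:cams.camera_model(n) for n in('scene','top','wrist')}
    def res(v):
        P=model(v); return np.concatenate([(proj(n,P[k],M[n])[0]-px)*w for n,k,px,w in obs])
    s=least_squares(res,v0,loss='soft_l1',f_scale=2); J=np.linalg.inv(s.jac.T@s.jac)
    r=res(s.x).reshape(-1,2)
    for o,e in zip(obs,r): print(o[0],o[1],np.round(e,1))
    print('fit',np.round(s.x,4),'sd',np.round(np.sqrt(np.diag(J)),4)); return s.x
E
cat > a.py <<'E'
from fit import *
t=lambda a,b:np.array([240+a/4.66,180+b/4.667]); c=lambda a,b:np.array([190+a/3.3,180+b/3.3])
obs=[('top','++',t(48,190),1),('top','+-',t(220,155),1),('top','--',t(255,340),1),('top','-+',t(82,372),1),
('scene','+-',c(575,363),1),('scene','++',c(722,345),1),('scene','--',c(540,240),1)]
for n in('scene','top','wrist'):
    cams.snapshot(n)
    for k,l in(('o','stand'),('m','cup_mouth')):
        r=cams.spot_point(l,n)
        if r: print(n,l,[(q['at'],q['score']) for q in r]); 
        for q in r:
            e=proj(n,model((.467,.14,.2,.97))[k])[0]-q['at']
            if np.hypot(*e)<15: obs.append((n,k,np.array(q['at']),.7)); break
v=fit(obs); P=model(v); print({k:np.round(P[k],4) for k in'omd'})
E
python3 a.py
```

```text
scene stand [([380.3, 271.8], 0.89)]
scene cup_mouth [([384.0, 253.3], 0.94), ([495.7, 249.8], 0.63), ([247.3, 274.3], 0.26)]
wrist stand [([77.3, 315.7], 0.64), ([3.8, 387.6], 0.45)]
wrist cup_mouth [([18.8, 338.0], 0.94)]
top ++ [-0.6 -1.4]
top +- [-0.3 -1.4]
top -- [ 0.1 -1. ]
top -+ [-0.4 -0.1]
scene +- [-1.4 -2. ]
scene ++ [-0.2 -2.3]
scene -- [-1.2 -2. ]
scene o [-0.6 -1.6]
scene m [ 1.2 -1.2]
wrist o [-0.   0.3]
wrist m [-2.7 -0.6]
fit [0.4621 0.1441 0.2089 0.8658] sd [0.0011 0.001  0.0159 0.0497]
{'o': array([0.4621, 0.1441, 0.    ]), 'm': array([0.4904, 0.1501, 0.0946]), 'd': array([0.745, 0.158, 0.648])}
```

>>> drive_tool --linear '[[-26,-27,-9],[-26,-27,-9],[-26,-27,-9],[-26,-27,-9],[-26,-27,-9],[0,0,0],[0,0,0],[0,0,0],[0,0,0],[0,0,0],[0,0,0]]' --rot '[[0,1,0],[0,0,0],[0,0,0],[0,0,0],[0,0,0],[0,0,-6],[0,0,-6],[0,0,-6],[0,0,-6],[0,0,-6],[0,0,0]]' --hand '[25,25,25,25,25,25,25,25,25,25,25]'

```text
t: 7.48
tcp_pos: [0.4063, 0.0048, 0.3042]
tool_rot: [0.994, 0.107, 0.004, -0.0]
force: [-0.7, 0.2, -5.6]
finger_gap: 0.358
```

```bash
python3 - <<'E'
from h import *
p,M=st()
m=cams.camera_model('wrist'); im=snap('wrist','w3.png')
for l in('damper_top','cup_mouth','stand'):
    for r in cams.spot_point(l,'wrist'): print(l,np.round(r['at']),round(r['score'],2))
E
```

```text
t7.48 tcp [0.4063 0.0048 0.3042] x [0.977 0.213 0.007] z [ 0.007  0.001 -1.   ] F [-0.7  0.2 -5.6] T [ 0.07 -0.01 -0.04] gap 30.5 q [-0.27  0.23  1.95  0.    0.95  1.09]
damper_top [538. 373.] 0.93
damper_top [ 58. 234.] 0.82
damper_top [319.  93.] 0.62
damper_top [592.  27.] 0.24
cup_mouth [165.  89.] 0.67
stand [198. 127.] 0.69
```

View pics/w3.png

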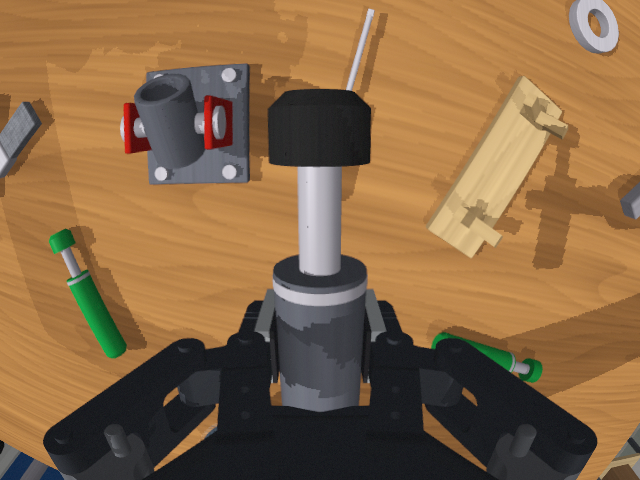

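The picture shows the stand at upper left: plate corners (248,64), (249,183), (150,185) and (148,72), mouth centre about (164,91).

```bash
cat > b.py <<'E'
from fit import *
t=lambda a,b:np.array([240+a/4.66,180+b/4.667]); c=lambda a,b:np.array([190+a/3.3,180+b/3.3])
A=np.array
obs=[('top','++',t(48,190),.7),('top','+-',t(220,155),.7),('top','--',t(255,340),.7),('top','-+',t(82,372),.7),
('scene','+-',c(575,363),.7),('scene','++',c(722,345),.7),('scene','--',c(540,240),.7),('scene','m',A((384.3,253.6)),.7),
('wrist','+-',A((248,64)),1),('wrist','--',A((249,183)),1),('wrist','-+',A((150,185)),1),('wrist','++',A((148,72)),.7),('wrist','m',A((164.5,90.5)),1)]
v=fit(obs); P=model(v); print({k:np.round(P[k],4) for k in'omd'})
v=fit(obs[8:]+obs[7:8]); P=model(v); print({k:np.round(P[k],4) for k in'omd'})
E
python3 b.py
```

```text
top ++ [ 0.2 -0.9]
top +- [ 0.5 -0.6]
top -- [ 0.4 -0.3]
top -+ [-0.  0.]
scene +- [-1.8 -1.7]
scene ++ [-0.9 -1.6]
scene -- [-1.2 -1.8]
scene m [ 0.3 -1.2]
wrist +- [ 1.3 -0.8]
wrist -- [0.5 0.8]
wrist -+ [-0.7  0.6]
wrist ++ [-1.2  0.1]
wrist m [-2.1 -1.7]
fit [0.4611 0.1421 0.1966 0.8999] sd [0.0006 0.0006 0.0073 0.052 ]
{'o': array([0.4611, 0.1421, 0.    ]), 'm': array([0.4903, 0.148 , 0.0936]), 'd': array([0.7682, 0.153 , 0.6217])}
wrist +- [ 1.9 -0.5]
wrist -- [0.8 1.2]
wrist -+ [-0.5  0.6]
wrist ++ [-0.8  0.1]
wrist m [-1.5 -1.4]
scene m [ 0.1 -1.3]
fit [0.461  0.1417 0.1932 0.8971] sd [0.0006 0.0006 0.0079 0.0491]
{'o': array([0.461 , 0.1417, 0.    ]), 'm': array([0.4902, 0.1474, 0.0937]), 'd': array([0.767 , 0.1501, 0.6239])}
```

```bash
cat > c.py <<'E'
from fit import *
im=cv2.imread('pics/w3.png'); out=[]; a=np.linspace(0,2*np.pi,60)
for th in(.89,.96,1.03):
    v=(.461,.1417,.195,th); P=model(v); d=P['d']; e1=R.from_euler('z',v[2]).apply([0,1,0]); e2=np.cross(d,e1)
    b=cv2.resize(im[50:200,110:265],None,fx=5,fy=5,interpolation=2)[:, :]
    for r,s in((.024,.038),(.0175,.038),(.024,-.030)):
        C=P['h']+s*d+r*(np.cos(a)[:,None]*e1+np.sin(a)[:,None]*e2)
        cv2.polylines(b,[np.int32((proj('wrist',C)-[110,50])*5+2)],True,(0,255,255) if s>0 else (255,255,0),1)
    out.append(cv2.resize(b[:620,50:520],(266,350),interpolation=cv2.INTER_AREA))
cv2.imwrite('pics/fit.png',np.hstack(out))
E
python3 c.py
```

```text
(no output)
```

View pics/fit.png

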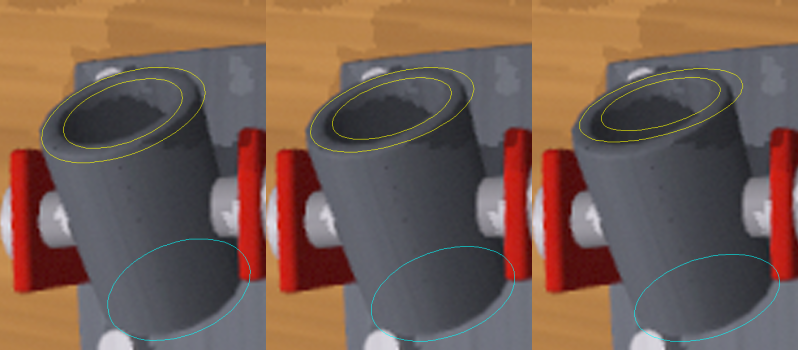

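The lean is about 0.89 rad (the left overlay fits), with y about 1.3 mm larger than fitted. Moving to the pre-insert pose with a pitch of +39°.

>>> drive_tool --linear '[[28,-20,8],[28,-20,8],[28,-20,8],[28,-20,8],[28,-20,8],[28,-20,8],[0,0,0],[0,0,0],[0,0,0],[0,0,0],[0,0,0],[0,0,0],[0,0,0]]' --rot '[[0,0,0],[0,0,0],[0,0,0],[0,0,0],[0,0,0],[0,0,0],[0,6.5,0],[0,6.5,0],[0,6.5,0],[0,6.5,0],[0,6.5,0],[0,6,0],[0,0,0]]' --hand '[25,25,25,25,25,25,25,25,25,25,25,25,25]'

```text
t: 8.77
tcp_pos: [0.5575, 0.1686, 0.2458]
tool_rot: [0.953, 0.092, 0.285, -0.041]
force: [0.6, 0.8, -4.0]
finger_gap: 0.357
```

```bash
cat > tgt.py <<'E'
from fit import *
import sys
V=(.461,.143,.195,.89); S=.088; DEP=.0485
def tgt(out,V=V):  # foot distance outside mouth (m)
    p,M=st(); P=model(V); d=P['d']; y=np.cross(R.from_euler('z',V[2]).apply([0,0,1]),d); y/=-np.linalg.norm(y)
    z=np.cross(d,y); Mt=np.c_[d,y,z]; q=P['h']+d*(.038+out+S)-DEP*z
    print('shift mm',np.round(M.T@(q-p)*1000,1),'rot deg',np.round(np.degrees(R.from_matrix(M.T@Mt).as_rotvec()),2))
    f=p+DEP*M[:,2]-S*M[:,0]; w=M.T@(f-P['m']); print('foot rel mouth in tool axes mm',np.round(w*1000,1)); return p,M
if __name__=='__main__': tgt(float(sys.argv[1]))
E
python3 - <<'E'
from tgt import *
p,M=tgt(.025)
cams.snapshot('wrist'); print([ (r['at'],r['score']) for r in cams.spot_point('damper_top','wrist')])
print(proj('wrist',p+M@np.array([.173-S,0,DEP])))
E
```

```text
t8.77 tcp [0.5575 0.1686 0.2458] x [0.821 0.153 0.551] z [ 0.536  0.131 -0.834] F [ 0.6  0.8 -4. ] T [-0.16  0.66  0.04] gap 30.5 q [0.06 0.47 1.93 0.54 0.19 0.94]
shift mm [-34.4   7.5  28.7] rot deg [-1.38  5.58 -0.58]
foot rel mouth in tool axes mm [ 54.1  -9.9 -39.5]
[([317.6, 94.9], 0.7)]
[[318.04648475  95.73490417]]
```

Expected and seen damper top agree within 1 px. The wrist is close to a singularity (q5 = 0.19), so I go gently.

>>> drive_tool --linear '[[0,2,0],[0,2,0],[0,2,0],[-8,2,3],[-8,0,3],[0,0,0]]' --rot '[[-0.5,2,-0.2],[-0.5,2,-0.2],[-0.5,2,-0.2],[0,0,0],[0,0,0],[0,0,0]]' --hand '[25,25,25,25,25,25]'

```text
t: 9.37
tcp_pos: [0.5574, 0.1638, 0.2376]
tool_rot: [0.941, 0.094, 0.322, -0.038]
force: [-1.1, -0.7, -4.8]
finger_gap: 0.356
```

```bash
python3 tgt.py .025
```

```text
t9.37 tcp [0.5574 0.1638 0.2376] x [0.775 0.152 0.613] z [ 0.599  0.132 -0.79 ] F [-1.1 -0.7 -4.8] T [-0.16  0.73 -0.01] gap 30.4 q [0.05 0.49 1.98 1.43 0.1  0.03]
shift mm [-30.7   2.1  20.3] rot deg [-0.79  1.21 -0.09]
foot rel mouth in tool axes mm [ 54.7  -2.9 -22.7]
```

>>> drive_tool --linear '[[0,1,7],[-3,1,8],[-6,0,6],[-8,0,2],[-8,0,0],[0,0,0]]' --rot '[[-0.3,0.6,0],[-0.3,0.6,0],[-0.2,0.4,0],[0,0.3,0],[0,0.3,0],[0,0,0]]' --hand '[25,25,25,25,25,25]'

```text
t: 9.87
tcp_pos: [0.5569, 0.162, 0.2173]
tool_rot: [0.937, 0.092, 0.335, -0.036]
force: [-0.5, 0.6, -5.3]
finger_gap: 0.358
```

```bash
python3 tgt.py .015
```

```text
t9.87 tcp [0.5569 0.162  0.2173] x [0.758 0.148 0.635] z [ 0.622  0.129 -0.772] F [-0.5  0.6 -5.3] T [-0.14  0.77 -0.03] gap 30.5 q [ 0.05  0.54  2.01  2.33  0.13 -0.88]
shift mm [-27.7   0.1   4.2] rot deg [-0.34 -0.42 -0.08]
foot rel mouth in tool axes mm [43.1 -0.5 -3.4]
```

>>> drive_tool --linear '[[-9,0,2],[-10,0,2],[-9,0,0],[-6,0,0],[0,0,0]]' --rot '[[-0.2,-0.2,0],[-0.1,-0.2,0],[0,0,0],[0,0,0],[0,0,0]]' --hand '[25,25,25,25,25]'

```text
t: 10.28
tcp_pos: [0.5387, 0.1582, 0.1945]
tool_rot: [0.938, 0.091, 0.333, -0.034]
force: [0.3, -0.1, -5.1]
finger_gap: 0.355
```

```bash
python3 - <<'E'
from tgt import *
p,M=tgt(.008)
a=np.linspace(0,2*np.pi,60); out=[]
for n,(x0,y0,w,h) in(('scene',(335,200,110,110)),('top',(220,170,110,110))):
    im=cams.snapshot(n)[:,:,::-1]; b=cv2.resize(im[y0:y0+h,x0:x0+w],None,fx=3.6,fy=3.6,interpolation=2); out.append(b)
cv2.imwrite('pics/s4.png',np.hstack(out))
E
```

```text
t10.28 tcp [0.5387 0.1582 0.1945] x [0.761 0.149 0.631] z [ 0.619  0.126 -0.776] F [ 0.3 -0.1 -5.1] T [-0.13  0.68  0.02] gap 30.3 q [ 0.05  0.58  2.07  2.65  0.21 -1.21]
shift mm [-5.9 -0.1 -1.6] rot deg [-0.19 -0.14 -0.1 ]
foot rel mouth in tool axes mm [14.  -0.2  1.9]
```

View pics/s4.png

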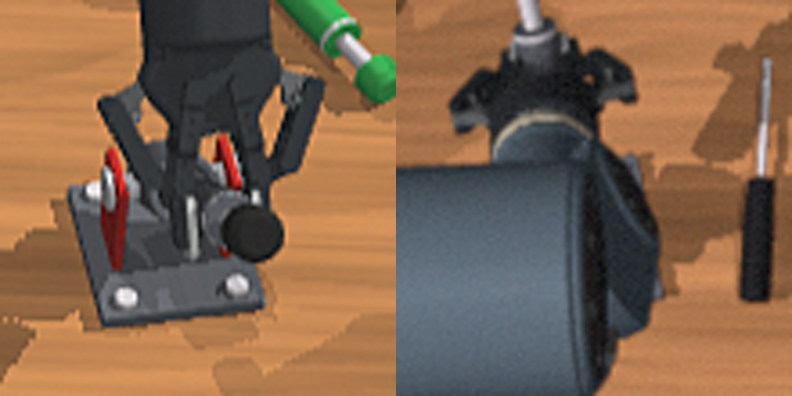

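The cup is hidden by the hand in both views, so I insert in small steps and watch the force.

>>> drive_tool --linear '[[-5,0,-1.5],[-5,0,0],[-5,0,0],[-4,0,0],[-3,0,0]]' --rot '[[-0.2,-0.1,0],[0,0,0],[0,0,0],[0,0,0],[0,0,0]]' --hand '[25,25,25,25,25]'

```text
t: 10.8
tcp_pos: [0.5271, 0.1558, 0.1856]
tool_rot: [0.936, 0.092, 0.339, -0.034]
force: [0.6, 0.6, -4.9]
finger_gap: 0.359
```

```bash
python3 tgt.py -.01
```

```text
t10.80 tcp [0.5271 0.1558 0.1856] x [0.753 0.149 0.641] z [ 0.629  0.126 -0.767] F [ 0.6  0.6 -4.9] T [-0.11  0.7   0.02] gap 30.6 q [ 0.04  0.6   2.11  2.77  0.27 -1.33]
shift mm [-9.1 -0.3 -1.2] rot deg [-0.09 -0.87  0.02]
foot rel mouth in tool axes mm [-0.2  0.2  2.4]
```

>>> drive_tool --linear '[[0,0,-2],[-3,0,0],[-4,0,0],[-4,0,0],[0,0,0]]' --rot '[[0,-1,0],[0,-0.3,0],[0,0,0],[0,0,0],[0,0,0]]' --hand '[25,25,25,25,25]'

```text
t: 11.22
tcp_pos: [0.5232, 0.1556, 0.1833]
tool_rot: [0.936, 0.092, 0.338, -0.035]
force: [-0.5, 0.9, -5.1]
finger_gap: 0.352
```

```bash
python3 tgt.py -.02
```

```text
t11.22 tcp [0.5232 0.1556 0.1833] x [0.754 0.149 0.64 ] z [ 0.627  0.129 -0.769] F [-0.5  0.9 -5.1] T [-0.12  0.72 -0.03] gap 30.1 q [ 0.04  0.6   2.12  2.77  0.29 -1.33]
shift mm [-14.6   0.3  -0.6] rot deg [-0.27 -0.77  0.01]
foot rel mouth in tool axes mm [-4.7 -0.5  1.5]
```

>>> drive_tool --linear '[[-5,0.5,-1.5],[-5,0,-1],[-5,0,-0.5],[-4,0,0]]' --rot '[[0,-1,0],[0,-0.5,0],[0,0,0],[0,0,0]]' --hand '[25,25,25,25]'

```text
t: 11.55
tcp_pos: [0.5129, 0.1543, 0.1765]
tool_rot: [0.937, 0.093, 0.335, -0.037]
force: [2.4, 2.2, -5.9]
finger_gap: 0.353
```

```bash
python3 tgt.py -.03
```

```text
t11.55 tcp [0.5129 0.1543 0.1765] x [0.758 0.15  0.634] z [ 0.621  0.131 -0.773] F [ 2.4  2.2 -5.9] T [0.32 0.3  0.11] gap 30.2 q [ 0.04  0.61  2.15  2.79  0.32 -1.36]
shift mm [-12.3   1.    0.7] rot deg [-0.46 -0.37  0.02]
foot rel mouth in tool axes mm [-17.4  -1.4  -0.4]
```

>>> drive_tool --linear '[[-4,0,0],[-5,0,0],[-5,0,0],[-5,0,0]]' --rot '[[-0.2,0,0],[0,0,0],[0,0,0],[0,0,0]]' --hand '[25,25,25,25]'

```text
t: 11.88
tcp_pos: [0.4987, 0.1517, 0.1636]
tool_rot: [0.937, 0.093, 0.336, -0.035]
force: [1.8, 1.4, -6.3]
finger_gap: 0.359
```

```bash
python3 tgt.py -.038
```

```text
t11.88 tcp [0.4987 0.1517 0.1636] x [0.757 0.151 0.636] z [ 0.623  0.128 -0.772] F [ 1.8  1.4 -6.3] T [0.15 0.5  0.14] gap 30.6 q [ 0.03  0.64  2.19  2.85  0.39 -1.43]
shift mm [-1.   1.2 -0.1] rot deg [-0.29 -0.47  0.09]
foot rel mouth in tool axes mm [-36.6  -1.4   0.5]
```

Foot is 36.6 mm in, almost on the seat, with small forces. Now I swing: keep the tool orientation, loosen the grip so the damper pivots between the pads, and follow the arc (radius 88 mm) about the hinge.

>>> drive_tool --linear '[[0,0,0],[0,0,0],[0,0,-6],[-1,0,-7],[-1,0,-7],[-1,0,-7],[0,0,0]]' --rot '[[0,0,0],[0,0,0],[0,0,0],[0,0,0],[0,0,0],[0,0,0],[0,0,0]]' --hand '[25,25,25,25,25,25,25]' --force 30

```text
t: 12.47
tcp_pos: [0.4843, 0.1484, 0.18]
tool_rot: [0.936, 0.094, 0.337, -0.036]
force: [2.7, 3.5, -9.1]
finger_gap: 0.356
```

```bash
cat > sw.py <<'E'
from tgt import *
p,M=st(); h=model(V)['h']; g=p+DEP*M[:,2]-h; u=R.from_euler('z',V[2]).apply([1,0,0])
th=np.arctan2(g@u,g[2]); print('radius',round(np.hypot(g@u,g[2])*1000,1),'lat',round(g@np.cross([0,0,1],u)*1000,1),'angle of grasp pt',round(th,3),'tool angle',round(np.arctan2(M[:,0]@u,M[2,0]),3))
for t in(th-.2,th-.4,.0):
    q=h+.088*(np.sin(t)*u+np.array([0,0,np.cos(t)])); print('to',round(t,2),np.round(M.T@(q-h-g)*1000,1))
cams.snapshot('scene'); c=cams.spot_point('damper_top','scene'); print([(np.round(r['at']),round(r['score'],2)) for r in c])
print('top px at th:',[(t,np.round(proj('scene',h+.173*(np.sin(t)*u+np.array([0,0,np.cos(t)])))[0])) for t in(.9,round(th,2),0)])
E
python3 sw.py
```

```text
t12.47 tcp [0.4843 0.1484 0.18  ] x [0.755 0.153 0.637] z [ 0.624  0.13  -0.771] F [ 2.7  3.5 -9.1] T [0.38 0.6  0.18] gap 30.4 q [ 0.02  0.6   2.22  2.82  0.38 -1.41]
radius 90.9 lat 1.1 angle of grasp pt 0.647 tool angle 0.88
to 0.45 [ -8.6   1.  -15.9]
to 0.25 [-17.6   0.8 -31.1]
to 0.0 [-32.4   0.7 -46.8]
[(array([446., 227.]), 0.91), (array([196., 202.]), 0.55)]
top px at th: [(0.9, array([400., 261.])), (np.float64(0.65), array([398., 241.])), (0, array([388., 194.]))]
```

>>> drive_tool --linear '[[-3,0,-6],[-3,0,-7],[-3,0,-7],[-4,0,-7],[-4,0,-7],[0,0,0]]' --rot '[[0,0,0],[0,0,0],[0,0,0],[0,0,0],[0,0,0],[0,0,0]]' --hand '[25,25,25,25,25,25]'

```text
t: 13.07
tcp_pos: [0.4605, 0.1437, 0.1948]
tool_rot: [0.933, 0.098, 0.344, -0.037]
force: [1.5, 3.3, -7.2]
finger_gap: 0.359
```

```bash
python3 sw.py
```

```text
t13.07 tcp [0.4605 0.1437 0.1948] x [0.745 0.157 0.649] z [ 0.634  0.136 -0.761] F [ 1.5  3.3 -7.2] T [0.35 0.63 0.21] gap 30.6 q [ 0.01  0.56  2.28  2.81  0.41 -1.41]
radius 93.3 lat 1.3 angle of grasp pt 0.34 tool angle 0.865
to 0.14 [-14.9   1.1 -11.6]
to -0.06 [-27.7   0.8 -23.6]
to 0.0 [-23.7   0.9 -20.3]
[(array([397., 218.]), 0.92), (array([197., 196.]), 0.8), (array([446., 224.]), 0.75)]
top px at th: [(0.9, array([400., 261.])), (np.float64(0.34), array([394., 216.])), (0, array([388., 194.]))]
```

The scene camera sees the damper top at (397,218), where 0.34 rad predicts (394,216), so the cup follows. I finish the swing.

>>> drive_tool --linear '[[-5,0,-5],[-6,0,-5],[-6,0,-5],[-6,0,-5],[0,0,0]]' --rot '[[0,0,0],[0,0,0],[0,0,0],[0,0,0],[0,0,0]]' --hand '[25,25,25,25,25]'

```text
t: 13.58
tcp_pos: [0.4446, 0.1405, 0.1986]
tool_rot: [0.927, 0.102, 0.359, -0.039]
force: [-0.2, 2.5, -4.9]
finger_gap: 0.357
```

```bash
python3 sw.py
```

```text
t13.58 tcp [0.4446 0.1405 0.1986] x [0.721 0.161 0.674] z [ 0.658  0.146 -0.739] F [-0.2  2.5 -4.9] T [0.27 0.99 0.24] gap 30.5 q [-0.01  0.56  2.34  2.82  0.51 -1.46]
radius 94.1 lat 1.5 angle of grasp pt 0.172 tool angle 0.831
to -0.03 [-16.9   1.1  -9. ]
to -0.23 [-31.3   0.6 -19.1]
to 0.0 [-15.1   1.1  -7.4]
[(array([197., 198.]), 0.9), (array([447., 226.]), 0.9), (array([392., 205.]), 0.77)]
top px at th: [(0.9, array([400., 261.])), (np.float64(0.17), array([391., 204.])), (0, array([388., 194.]))]
```

>>> drive_tool --linear '[[-5,0,-3],[-5,0,-3],[-5,0,-3],[-4,0,-3],[0,0,0]]' --rot '[[0,-2,0],[0,-2,0],[0,-2,0],[0,-2,0],[0,0,0]]' --hand '[25,25,25,25,25]'

```text
t: 14.1
tcp_pos: [0.4417, 0.1397, 0.2034]
tool_rot: [0.942, 0.108, 0.316, -0.035]
force: [-0.5, 2.3, -6.5]
finger_gap: 0.355
```

```bash
python3 sw.py
```

```text
t14.10 tcp [0.4417 0.1397 0.2034] x [0.776 0.182 0.604] z [ 0.588  0.135 -0.797] F [-0.5  2.3 -6.5] T [0.21 1.2  0.26] gap 30.3 q [-0.01  0.5   2.29  2.69  0.32 -1.32]
radius 95.2 lat 1.4 angle of grasp pt 0.103 tool angle 0.922
to -0.1 [-18.9   0.8  -5.4]
to -0.3 [-34.8   0.2 -13. ]
to 0.0 [-11.9   1.1  -0.5]
[(array([194., 199.]), 0.9), (array([447., 228.]), 0.59)]
top px at th: [(0.9, array([400., 261.])), (np.float64(0.1), array([390., 200.])), (0, array([388., 194.]))]
```

>>> drive_tool --linear '[[-5,0,0],[-5,0,-1],[-5,0,-1],[-4,0,-1],[0,0,0]]' --rot '[[0,0,0],[0,0,0],[0,0,0],[0,0,0],[0,0,0]]' --hand '[25,25,25,25,25]'

```text
t: 14.62
tcp_pos: [0.4364, 0.1384, 0.2022]
tool_rot: [0.934, 0.11, 0.338, -0.038]
force: [2.0, 4.2, -10.3]
finger_gap: 0.356
```

```bash
python3 sw.py
```

```text
t14.62 tcp [0.4364 0.1384 0.2022] x [0.747 0.179 0.64 ] z [ 0.623  0.146 -0.769] F [  2.    4.2 -10.3] T [0.35 1.31 0.32] gap 30.4 q [-0.02  0.53  2.33  2.75  0.43 -1.41]
radius 95.1 lat 1.3 angle of grasp pt 0.063 tool angle 0.876
to -0.14 [-18.8   0.6  -5.6]
to -0.34 [-34.6  -0.  -13.4]
to 0.0 [-9.1  1.1  1.4]
[(array([199., 199.]), 0.89), (array([389., 200.]), 0.78), (array([447., 226.]), 0.75)]
top px at th: [(0.9, array([400., 261.])), (np.float64(0.06), array([389., 198.])), (0, array([388., 194.]))]
```

>>> drive_tool --linear '[[-6,0,-2],[-6,0,-2],[-6,0,-2],[-6,0,-2],[-6,0,-2]]' --rot '[[0,-1,0],[0,-1,0],[0,-1,0],[0,-1,0],[0,-1,0]]' --hand '[25,25,25,25,25]'

```text
t: 15.13
tcp_pos: [0.4328, 0.137, 0.2028]
tool_rot: [0.935, 0.116, 0.334, -0.039]
force: [13.0, 15.0, -9.7]
finger_gap: 0.354
```

```bash
python3 sw.py
```

```text
t15.13 tcp [0.4328 0.137  0.2028] x [0.75  0.191 0.633] z [ 0.615  0.15  -0.774] F [13.  15.  -9.7] T [ 2.07 -0.68  0.83] gap 30.2 q [-0.03  0.52  2.34  2.72  0.42 -1.4 ]
radius 95.3 lat 1.0 angle of grasp pt 0.02 tool angle 0.884
to -0.18 [-19.2   0.1  -4.5]
to -0.38 [-35.3  -0.8 -11.4]
to 0.0 [-6.1  0.9  4.4]
[(array([390., 197.]), 0.88), (array([446., 227.]), 0.88), (array([196., 199.]), 0.74)]
top px at th: [(0.9, array([400., 261.])), (np.float64(0.02), array([388., 195.])), (0, array([388., 194.]))]
```

The force rose in +x, so the cup is at its stop. I open, back off along −z, and look.

>>> drive_tool --linear '[[0,0,0],[0,0,0],[0,0,0],[0,0,0],[0,0,0],[0,0,-10],[0,0,-20],[0,0,-30],[0,0,-30],[0,0,-30],[0,0,0]]' --rot '[[0,0,0],[0,0,0],[0,0,0],[0,0,0],[0,0,0],[0,0,0],[0,0,0],[0,0,0],[0,0,0],[0,0,0],[0,0,0]]' --hand '[70,70,70,70,70,70,70,70,70,70,70]'

```text
t: 16.15
tcp_pos: [0.3699, 0.1227, 0.2789]
tool_rot: [0.935, 0.115, 0.333, -0.043]
force: [-0.3, 0.2, -0.4]
finger_gap: 0.819
```

```bash
python3 - <<'E'
from tgt import *
st(); out=[]
for n,(x0,y0,w,h) in(('scene',(330,170,120,120)),('top',(220,170,110,110)),):
    im=cams.snapshot(n)[:,:,::-1]; out.append(cv2.resize(im[y0:y0+h,x0:x0+w],(400,400),interpolation=2))
    print(n,[(np.round(r['at']),round(r['score'],2)) for l in('damper_top','cup_mouth') for r in cams.spot_point(l,n)])
cv2.imwrite('pics/s5.png',np.hstack(out))
m=cams.camera_model('wrist');im=snap('wrist','w5.png');print([(l,np.round(r['at']),round(r['score'],2)) for l in('damper_top','cup_mouth') for r in cams.spot_point(l,'wrist')])
E
```

```text
t16.15 tcp [0.3699 0.1227 0.2789] x [0.751 0.186 0.633] z [ 0.614  0.156 -0.774] F [-0.3  0.2 -0.4] T [-0.13  0.3   0.02] gap 70.0 q [-0.1   0.21  2.4   2.1   0.26 -0.82]
scene [(array([396., 212.]), 0.96), (array([444., 227.]), 0.75), (array([195., 198.]), 0.65), (array([382., 238.]), 0.61)]
top [(array([211., 285.]), 0.89), (array([259., 202.]), 0.88), (array([439., 310.]), 0.6), (array([322., 221.]), 0.49), (array([268., 228.]), 0.75)]
[('damper_top', array([321., 115.]), 0.81), ('cup_mouth', array([583., 332.]), 0.7)]
```

View pics/s5.png

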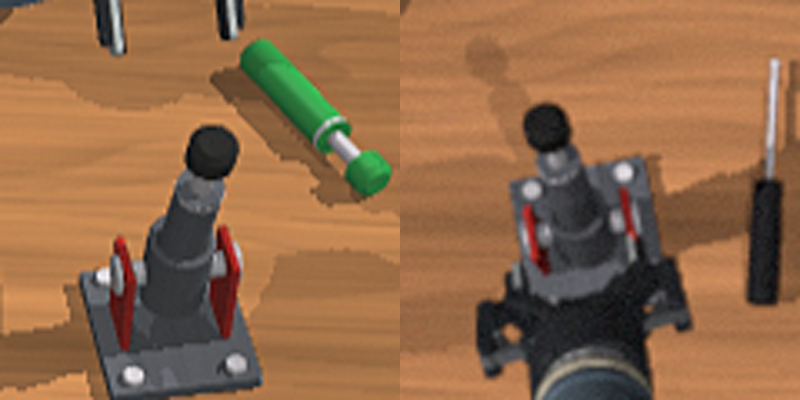

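The damper is seated in the cup, but both views show it leaning away again, with its top at scene (396,212). I triangulate it.

```bash
python3 - <<'E'
from tgt import *
h=model(V)['h']; u=R.from_euler('z',V[2]).apply([1,0,0])
P,e=tri(ray('scene',(396,212)),ray('top',(259,202))); g=P-h
print(P,e,'lean',np.arctan2(g@u,g[2]),'dist',np.linalg.norm(g),'lat',g@np.cross([0,0,1],u))
for t in(.1,.2,.3,.4):
    q=h+.173*(np.sin(t)*u+np.array([0,0,np.cos(t)])); print(t,proj('scene',q),proj('top',q))
E
```

```text
[0.50844277 0.15775808 0.23662158] 0.002728828882039712 lean 0.28824240466111867 dist 0.1738717040057976 lat 0.005285558860479622
0.1 [[389.61510163 200.04708926]] [[262.47288571 213.53133984]]
0.2 [[391.35858817 206.39404129]] [[261.42502138 207.11916913]]
0.3 [[393.01433958 213.30993953]] [[260.48846153 201.04800765]]
0.4 [[394.55823873 220.71203382]] [[259.67404227 195.39400746]]
```

>>> drive_tool --linear '[[0,0,-10],[0,0,-20],[0,0,-20],[0,0,-20],[0,0,-20],[0,0,-20],[0,0,0],[0,0,0]]' --rot '[[0,-6,0],[0,-6,0],[0,-6,0],[0,-6,0],[0,-6,0],[0,-6,0],[0,-4,0],[0,0,0]]' --hand '[70,70,70,40,20,0,0,0]'

```text
t: 17.27
tcp_pos: [0.3616, 0.1443, 0.3005]
tool_rot: [0.953, 0.14, 0.256, -0.087]
force: [0.7, 0.6, -0.3]
finger_gap: 0.108
```

```bash
python3 -c "
from h import *
st()"
```

```text
t17.27 tcp [0.3616 0.1443 0.3005] x [0.83  0.222 0.512] z [ 0.463  0.238 -0.854] F [ 0.7  0.6 -0.3] T [-0.09  0.18 -0.  ] gap 9.2 q [-0.08  0.12  2.28  0.83  0.38  0.47]
```

```bash
cat > dn.py <<'E'
from h import *
import sys
def dn(x,y,z,az=.195):
    p,M=st(); c,s=np.cos(az),np.sin(az); T=np.array([[c,s,0],[s,-c,0],[0,0,-1]])
    print('shift',np.round(M.T@(np.array([x,y,z])-p)*1000,1),'rot',np.round(np.degrees(R.from_matrix(M.T@T).as_rotvec()),1))
dn(*map(float,sys.argv[1:]))
E
python3 dn.py .42 .14 .37
```

```text
t17.27 tcp [0.3616 0.1443 0.3005] x [0.83  0.222 0.512] z [ 0.463  0.238 -0.854] F [ 0.7  0.6 -0.3] T [-0.09  0.18 -0.  ] gap 9.2 q [-0.08  0.12  2.28  0.83  0.38  0.47]
shift [ 83.1  15.7 -33.3] rot [ -7.2 -30.5   5.4]
```

>>> drive_tool --linear '[[20,4,-8],[21,4,-9],[21,4,-8],[21,4,-8],[0,0,0],[0,0,0],[0,0,0],[0,0,0],[0,0,0],[0,0,0]]' --rot '[[0,0,0],[0,0,0],[0,0,0],[0,0,0],[-1.4,-6,1],[-1.4,-6,1],[-1.4,-6,1],[-1.4,-6,1],[-1.4,-6,1],[0,0,0]]' --hand '[0,0,0,0,0,0,0,0,0,0]'

```text
t: 18.1
tcp_pos: [0.4184, 0.1468, 0.3656]
tool_rot: [0.994, 0.108, -0.009, -0.013]
force: [1.1, 0.5, 0.4]
finger_gap: -0.001
```

```bash
python3 dn.py .57 .166 .36
```

```text
t18.10 tcp [0.4184 0.1468 0.3656] x [ 0.976  0.216 -0.014] z [-0.02   0.025 -0.999] F [1.1 0.5 0.4] T [-0.01 -0.04 -0.  ] gap -0.1 q [0.07 0.2  1.78 0.03 1.18 1.41]
shift [152.2  14.    3.1] rot [-1.6  0.8  1.3]
```

>>> drive_tool --linear '[[38,3,0],[38,4,0],[38,3,0],[38,4,0],[0,0,0]]' --rot '[[-0.8,0.4,0.6],[-0.8,0.4,0.6],[0,0,0],[0,0,0],[0,0,0]]' --hand '[0,0,0,0,0]'

```text
t: 18.52
tcp_pos: [0.5678, 0.1705, 0.3545]
tool_rot: [0.994, 0.108, -0.004, -0.013]
force: [0.2, 0.8, -0.5]
finger_gap: 0.001
```

```bash
python3 dn.py .57 .166 .28
```

```text
t18.52 tcp [0.5678 0.1705 0.3545] x [ 0.977  0.214 -0.006] z [-0.011  0.025 -1.   ] F [ 0.2  0.8 -0.5] T [-0.   -0.05 -0.  ] gap 0.1 q [0.09 0.43 1.45 0.03 1.27 1.44]
shift [ 1.6  6.9 74.3] rot [-1.5  0.3  1.2]
```

>>> drive_tool --linear '[[0,4,35],[0,3,35],[0,0,5],[-15,0,0],[-15,0,0],[-12,0,0],[-12,0,0],[0,0,0]]' --rot '[[-1,0,1],[-0.5,0,0],[0,0,0],[0,0,0],[0,0,0],[0,0,0],[0,0,0],[0,0,0]]' --hand '[0,0,0,0,0,0,0,0]'

```text
t: 19.18
tcp_pos: [0.5111, 0.1572, 0.273]
tool_rot: [0.994, 0.106, -0.001, -0.015]
force: [0.2, 0.0, -1.7]
finger_gap: -0.003
```

```bash
python3 dn.py .489 .150 .28;python3 - <<'E'
from h import *
cams.snapshot('scene');print([(np.round(r['at']),round(r['score'],2)) for r in cams.spot_point('damper_top','scene')])
E
```

```text
t19.18 tcp [0.5111 0.1572 0.273 ] x [0.978 0.21  0.001] z [-0.006  0.029 -1.   ] F [ 0.2  0.  -1.7] T [-0.01 -0.14 -0.05] gap -0.3 q [0.08 0.45 1.69 0.04 1.   1.42]
shift [-23.1   2.2  -7.1] rot [-1.7 -0.   1. ]
[(array([389., 199.]), 0.9), (array([198., 197.]), 0.88), (array([445., 225.]), 0.64), (array([499., 250.]), 0.34)]
```

>>> drive_tool --linear '[[-7,0,0],[-7,0,0],[-6,0,0],[-5,0,0],[-4,0,0]]' --rot '[[0,0,0],[0,0,0],[0,0,0],[0,0,0],[0,0,0]]' --hand '[0,0,0,0,0]'

```text
t: 19.7
tcp_pos: [0.493, 0.1521, 0.2771]
tool_rot: [0.994, 0.105, 0.014, -0.016]
force: [5.4, 2.6, -2.8]
finger_gap: -0.004
```

```bash
python3 dn.py .489 .150 .28;python3 - <<'E'
from h import *
cams.snapshot('scene');print([(np.round(r['at']),round(r['score'],2)) for r in cams.spot_point('damper_top','scene')])
E
```

```text
t19.70 tcp [0.493  0.1521 0.2771] x [0.977 0.209 0.031] z [ 0.024  0.035 -0.999] F [ 5.4  2.6 -2.8] T [ 0.21 -0.74 -0.05] gap -0.3 q [0.07 0.41 1.75 0.04 0.96 1.4 ]
shift [-4.2  1.1 -3.1] rot [-1.7 -1.8  0.9]
[(array([447., 227.]), 0.9), (array([252., 273.]), 0.37)]
```

>>> drive_tool --linear '[[-5,0,0],[-5,0,0],[-5,0,0],[-5,0,0]]' --rot '[[0,-0.5,0],[0,-0.5,0],[0,-0.5,0],[0,-0.5,0]]' --hand '[0,0,0,0]'

```text
t: 20.13
tcp_pos: [0.4797, 0.1488, 0.2782]
tool_rot: [0.994, 0.105, 0.005, -0.015]
force: [4.9, 1.7, -3.1]
finger_gap: 0.002
```

```bash
python3 dn.py .489 .150 .28;python3 - <<'E'
from h import *
cams.snapshot('scene');print([(np.round(r['at']),round(r['score'],2)) for r in cams.spot_point('damper_top','scene')])
E
```

```text
t20.13 tcp [0.4797 0.1488 0.2782] x [0.978 0.209 0.013] z [ 0.007  0.031 -0.999] F [ 4.9  1.7 -3.1] T [ 0.26 -0.89 -0.08] gap 0.2 q [0.06 0.4  1.77 0.04 0.97 1.4 ]
shift [ 9.4  0.8 -1.7] rot [-1.7 -0.7  0.9]
[(array([448., 227.]), 0.97), (array([198., 198.]), 0.75)]
```

>>> drive_tool --linear '[[-5,0,0],[-5,0,0],[-5,0,0]]' --rot '[[0,-0.4,0],[0,0,0],[0,0,0]]' --hand '[0,0,0]'

```text
t: 20.48
tcp_pos: [0.4696, 0.1465, 0.2785]
tool_rot: [0.994, 0.105, 0.007, -0.016]
force: [5.0, 2.0, -3.2]
finger_gap: -0.003
```

```bash
python3 dn.py .489 .150 .28;python3 - <<'E'
from h import *
im=cams.snapshot('scene');print([(np.round(r['at']),round(r['score'],2)) for r in cams.spot_point('damper_top','scene')])
cv2.imwrite('pics/s6.png',cv2.resize(im[160:290,320:460,::-1],None,fx=4,fy=4,interpolation=2))
E
```

```text
t20.48 tcp [0.4696 0.1465 0.2785] x [0.978 0.208 0.018] z [ 0.012  0.033 -0.999] F [ 5.   2.  -3.2] T [ 0.23 -1.03 -0.03] gap -0.3 q [0.06 0.38 1.8  0.04 0.95 1.4 ]
shift [19.8  0.6 -1.1] rot [-1.7 -1.   0.9]
[(array([196., 198.]), 0.89), (array([446., 229.]), 0.61)]
```

View pics/s6.png

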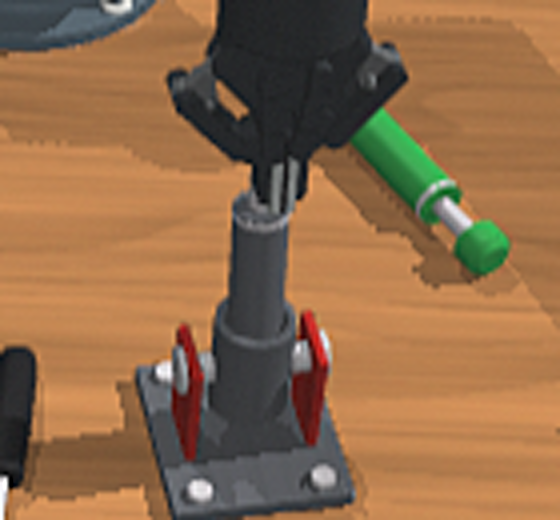

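The picture shows the damper nearly upright, tube top ring at about (385,213) full-frame and cup mouth rim at about (384,238). The fingers are in front of the rod.

```bash
python3 - <<'E'
from tgt import *
h=model(V)['h']; u=R.from_euler('z',V[2]).apply([1,0,0])
for t in(-.1,0,.1,.2):
    d=np.sin(t)*u+np.array([0,0,np.cos(t)]); print(t,'tubeend',np.round(proj('scene',h+.115*d)[0],1),'mouth',np.round(proj('scene',h+.038*d)[0],1))
for r in cams.regions_of('damper','scene')+cams.regions_of('cup_mouth','scene'): print(r['rect'],r['score'])
print([(np.round(r['at'],1),round(r['score'],2)) for r in cams.spot_point('cup_mouth','scene')])
m=cams.camera_model('wrist'); cams.snapshot('wrist'); print([(l,np.round(r['at'],1),round(r['score'],2)) for l in('damper_top','cup_mouth','stand') for r in cams.spot_point(l,'wrist')])
M=R.from_rotvec(m['rvec']).as_matrix(); print('cam pos',-M.T@m['tvec'],'axis',M[2]); print(proj('wrist',h+[0,0,.173]))
E
```

```text
-0.1 tubeend [384.3 210.6] mouth [382.3 237. ]
0 tubeend [385.5 213.9] mouth [382.7 238.1]
0.1 tubeend [386.7 217.7] mouth [383.  239.4]
0.2 tubeend [387.8 221.8] mouth [383.4 240.7]
[408.8, 188.0, 447.4, 227.6] 0.83
[195.3, 194.3, 261.7, 215.2] 0.73
[377.6, 208.2, 394.5, 245.2] 0.59
[369.1, 234.9, 397.3, 266.4] 0.88
[(array([382. , 235.6]), 0.64), (array([498.2, 247.4]), 0.17)]
[('damper_top', array([319.5, 420.3]), 0.75), ('damper_top', array([151.1, 318.8]), 0.59), ('damper_top', array([595.5, 421.9]), 0.57), ('stand', array([328.5, 218.7]), 0.72)]
cam pos [0.54143511 0.15932955 0.34938616] axis [-0.2781052  -0.03210902 -0.96001381]
[[325.63947252 377.73313805]]
```

>>> drive_tool --linear '[[-5,0,0],[-5,0,0],[-4,0,0]]' --rot '[[0,-0.6,0],[0,-0.3,0],[0,0,0]]' --hand '[0,0,0]'

```text
t: 21.18
tcp_pos: [0.4668, 0.1451, 0.2796]
tool_rot: [0.994, 0.104, 0.014, -0.016]
force: [8.4, 3.0, -5.4]
finger_gap: 0.001
```

```bash
python3 dn.py .489 .150 .28;python3 - <<'E'
from h import *
im=cams.snapshot('scene');print([(np.round(r['at']),round(r['score'],2)) for l in('damper_top','cup_mouth') for r in cams.spot_point(l,'scene')],[np.round(r['rect'],1) for l in ('damper','cup_mouth') for r in cams.regions_of(l,'scene')])
E
```

```text
t21.18 tcp [0.4668 0.1451 0.2796] x [0.978 0.206 0.031] z [ 0.025  0.035 -0.999] F [ 8.4  3.  -5.4] T [ 0.47 -1.43 -0.05] gap 0.1 q [0.06 0.37 1.81 0.04 0.93 1.4 ]
shift [22.7 -0.2  0.3] rot [-1.7 -1.8  0.7]
[(array([196., 197.]), 0.87), (array([447., 227.]), 0.85), (array([385., 238.]), 0.91)] [array([376.5, 199.5, 394.2, 243.1]), array([409.1, 186.1, 449.5, 231.3]), array([367.1, 231.9, 396.2, 265.8])]
```

>>> drive_tool --linear '[[-5,0,0],[-6,0,0],[-6,0,0],[-7,0,0]]' --rot '[[0,-1,0],[0,-0.5,0],[0,-0.5,0],[0,-0.5,0]]' --hand '[0,0,0,0]'

```text
t: 21.77
tcp_pos: [0.465, 0.1436, 0.2819]
tool_rot: [0.995, 0.101, 0.021, -0.017]
force: [15.1, 5.6, -7.2]
finger_gap: 0.004
```

```bash
python3 dn.py .52 .155 .29
```

```text
t21.77 tcp [0.465  0.1436 0.2819] x [0.979 0.201 0.045] z [ 0.038  0.037 -0.999] F [15.1  5.6 -7.2] T [ 0.86 -2.39 -0.05] gap 0.3 q [0.05 0.36 1.82 0.04 0.92 1.39]
shift [56.5 -0.3 -5.6] rot [-1.7 -2.6  0.5]
```

>>> drive_tool --linear '[[20,0,0],[25,0,0],[15,0,0],[0,0,-35],[0,0,-35],[0,0,0]]' --rot '[[0,-1,0],[-1,-1,0],[-0.7,0,0],[0,0,0],[0,0,0],[0,0,0]]' --hand '[0,0,0,0,0,0]'

```text
t: 22.27
tcp_pos: [0.5205, 0.1559, 0.3492]
tool_rot: [0.995, 0.102, -0.01, 0.001]
force: [1.0, -0.0, 0.2]
finger_gap: -0.004
```

```bash
python3 dn.py .461 .143 .33; python3 - <<'E'
from tgt import *
h=model(V)['h']; u=R.from_euler('z',V[2]).apply([1,0,0]); a={}
for n in('scene','top'):
    im=snap(n,n+'7.png'); a[n]=cams.spot_point('damper_top',n); print(n,[(np.round(r['at'],1),round(r['score'],2)) for r in a[n]],[(np.round(r['at'],1),round(r['score'],2)) for r in cams.spot_point('cup_mouth',n)])
for t in(-.1,0,.1,.2):
    d=np.sin(t)*u+np.array([0,0,np.cos(t)]); print(t,np.round(proj('scene',h+.173*d)[0],1),np.round(proj('top',h+.173*d)[0],1))
E
```

```text
t22.27 tcp [0.5205 0.1559 0.3492] x [ 0.979  0.203 -0.02 ] z [-0.02  -0.003 -1.   ] F [ 1.  -0.   0.2] T [ 0.01 -0.06 -0.01] gap -0.3 q [ 0.09  0.37  1.57 -0.    1.22  1.45]
shift [-60.5   0.6  20.4] rot [-0.1  1.1  0.5]
scene [(array([198.2, 199.7]), 0.93), (array([445.8, 226.7]), 0.58), (array([247.7, 275.7]), 0.34)] [(array([381.8, 240.4]), 0.56)]
top [(array([441.1, 311.6]), 0.69), (array([262.3, 227.8]), 0.64), (array([379.3, 227.3]), 0.6)] [(array([265.7, 228.4]), 0.52)]
-0.1 [386.  189.3] [264.8 227. ]
0 [387.8 194.3] [263.6 220.2]
0.1 [389.6 200. ] [262.5 213.5]
0.2 [391.4 206.4] [261.4 207.1]
```

```bash
python3 - <<'E'
from tgt import *
m=cams.camera_model('wrist'); w=cams.snapshot('wrist')
for l,z in(('damper_top',.243),('cup_mouth',.108),('stand',0)):
    for r in cams.spot_point(l,'wrist'): print(l,np.round(r['at'],1),round(r['score'],2),np.round(onz('wrist',r['at'],z,m),4))
h=model(V)['h']; print(proj('wrist',[h+[0,0,.173],h+[0,0,.038],h]))
for n in('scene','top'):
    print(n,onz(n,{'scene':(385,192),'top':(262.3,227.8)}[n],.243))
s=cv2.imread('pics/scene7.png')[150:300,310:460]; t=cv2.imread('pics/top7.png')[170:280,210:320]
a=cv2.resize(s,(300,300),interpolation=2); b=cv2.resize(t,(300,300),interpolation=2)
cv2.imwrite('pics/z7.png',np.hstack([np.vstack([a,b]),cv2.resize(w[:,:,::-1],(500,375))[:, :].copy() if 0 else cv2.copyMakeBorder(cv2.resize(w[:,:,::-1],(500,375)),0,225,0,0,cv2.BORDER_CONSTANT)]))
E
```

```text
damper_top [562.3 402.2] 0.83 [ 0.446  -0.0458  0.243 ]
damper_top [317.3 384.1] 0.8 [0.4477 0.142  0.243 ]
damper_top [174.4 321.7] 0.78 [0.4716 0.2283 0.243 ]
stand [319.7 232.4] 0.96 [0.4619 0.1439 0.    ]
[[320.04401342 367.70664296]
 [320.11051772 272.14459636]
 [320.12006918 256.50548827]]
scene [0.45380124 0.13721127 0.243     ]
top [0.44195161 0.14576918 0.243     ]
```

View pics/z7.png

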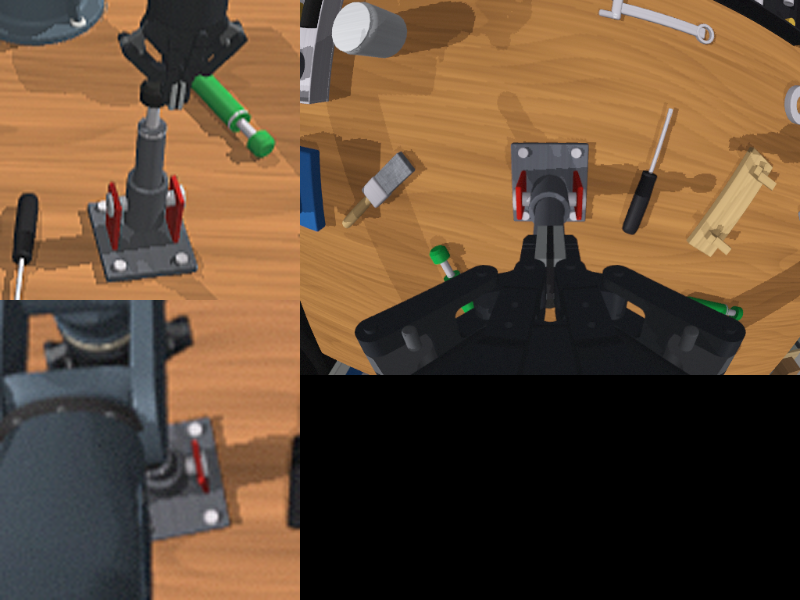

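The damper is upright, with its top at about (0.449, 0.142) in all three cameras. That matches a slight tilt within the cup clearance, with the cup at its stop. Now I move above the top and press.

>>> drive_tool --linear '[[-34,1,0],[-33,0,0],[0,0,12],[0,0,0]]' --rot '[[0,1,0],[0,0,0],[0,0,0],[0,0,0]]' --hand '[0,0,0,0]'

```text
t: 23.1
tcp_pos: [0.451, 0.1403, 0.3312]
tool_rot: [0.995, 0.102, -0.006, -0.001]
force: [0.6, 1.5, -0.3]
finger_gap: 0.004
```

```bash
python3 dn.py .453 .142 .316
```

```text
t23.10 tcp [0.451  0.1403 0.3312] x [ 0.979  0.202 -0.011] z [-0.011 -0.    -1.   ] F [ 0.6  1.5 -0.3] T [ 0.01 -0.05 -0.01] gap 0.3 q [0.06 0.29 1.76 0.   1.1  1.43]
shift [ 2.5 -1.2 15.1] rot [-0.1  0.6  0.5]
```

>>> drive_tool --linear '[[2,-1,5],[1,0,5],[0,0,4],[0,0,4]]' --rot '[[0,0.5,0.3],[0,0,0],[0,0,0],[0,0,0]]' --hand '[0,0,0,0]'

```text
t: 23.43
tcp_pos: [0.4565, 0.1423, 0.3137]
tool_rot: [0.995, 0.099, 0.002, -0.001]
force: [-0.7, -0.2, 8.5]
finger_gap: -0.001
```

>>> drive_tool --linear '[[0,0,4],[0,0,4],[0,0,4]]' --rot '[[0,0,0],[0,0,0],[0,0,0]]' --hand '[0,0,0]'

```text
t: 23.68
tcp_pos: [0.4633, 0.1429, 0.3051]
tool_rot: [0.995, 0.099, 0.009, -0.001]
force: [-0.2, -0.3, 9.6]
finger_gap: -0.001
```

Seat yields at about 9 N. I continue, correcting the x drift.

>>> drive_tool --linear '[[-3,0,4],[-3,0,4],[-2,0,4]]' --rot '[[0,-0.5,0],[0,-0.3,0],[0,0,0]]' --hand '[0,0,0]'

```text
t: 23.93
tcp_pos: [0.4641, 0.1421, 0.2974]
tool_rot: [0.995, 0.099, 0.012, -0.0]
force: [0.1, 0.0, 29.8]
finger_gap: 0.003
```

>>> drive_tool --linear '[[-1,0,4],[-1,0,4],[-1,0,4]]' --rot '[[0,-0.3,0],[0,0,0],[0,0,0]]' --hand '[0,0,0]'

```text
t: 24.18
tcp_pos: [0.4721, 0.1431, 0.2972]
tool_rot: [0.995, 0.098, 0.024, -0.0]
force: [-5.4, 0.8, 24.9]
finger_gap: 0.002
```

It bottomed at TCP z = 0.2974 (expected 0.2976) at 30 N. I lift off and check the lean.

>>> drive_tool --linear '[[0,0,-15],[0,0,-30],[30,0,-15],[35,0,0],[15,0,0],[0,0,0]]' --rot '[[0,0,0],[0,-1,0],[0,-1,0],[0,-0.5,0],[0,0,0],[0,0,0]]' --hand '[0,0,0,0,0,0]'

```text
t: 24.68
tcp_pos: [0.5534, 0.1599, 0.3636]
tool_rot: [0.995, 0.099, 0.005, 0.002]
force: [0.4, -0.1, -0.2]
finger_gap: 0.002
```

```bash
cat > chk.py <<'E'
from tgt import *
st(); m=cams.camera_model('wrist'); w=snap('wrist','w8.png')
for l,z in(('damper_top',.225),('cup_mouth',.108),('stand',0)):
    for r in cams.spot_point(l,'wrist'): print(l,np.round(r['at'],1),round(r['score'],2),np.round(onz('wrist',r['at'],z,m),4))
for n in('scene','top'):
    cams.snapshot(n)
    for l,z in(('damper_top',.225),('cup_mouth',.108)):
        for r in cams.spot_point(l,n): print(n,l,np.round(r['at'],1),round(r['score'],2),np.round(onz(n,r['at'],z),4))
E
python3 chk.py
```

```text
t24.68 tcp [0.5534 0.1599 0.3636] x [0.981 0.196 0.01 ] z [ 0.011 -0.003 -1.   ] F [ 0.4 -0.1 -0.2] T [-0.05  0.03 -0.02] gap 0.2 q [ 0.09  0.39  1.49 -0.    1.25  1.46]
damper_top [179.4 348. ] 0.93 [0.4671 0.2416 0.225 ]
damper_top [313.1 376.6] 0.61 [0.4657 0.1456 0.225 ]
stand [315.2 265.6] 0.71 [0.4637 0.145  0.    ]
scene damper_top [197.1 196. ] 0.95 [ 0.4679 -0.2686  0.225 ]
scene damper_top [391.1 203.9] 0.92 [0.4712 0.1513 0.225 ]
scene damper_top [446.5 226.6] 0.58 [0.5346 0.2638 0.225 ]
scene damper_top [117.2 253.7] 0.5 [ 0.6443 -0.3957  0.225 ]
scene cup_mouth [382.1 234.7] 0.8 [0.45  0.142 0.108]
scene cup_mouth [389.5 202.4] 0.47 [0.3391 0.1629 0.108 ]
top damper_top [439.8 310.2] 0.68 [ 0.2444 -0.288   0.225 ]
top damper_top [263.2 218.7] 0.63 [0.4684 0.1462 0.225 ]
top cup_mouth [266.  228.2] 0.6 [0.4658 0.1517 0.108 ]
```

The top is now at x ≈ 0.467, so pressing nudged it forward a little. I push it back to the stop again.

>>> drive_tool --linear '[[-5,0,35],[-5,0,35],[0,0,22],[-12,0,5],[-12,0,0],[-8,0,0],[0,0,0]]' --rot '[[0,0,0],[0,0,0],[0,0,0],[0,0,0],[0,0,0],[0,0,0],[0,0,0]]' --hand '[0,0,0,0,0,0,0]'

```text
t: 25.77
tcp_pos: [0.5076, 0.1505, 0.2642]
tool_rot: [0.995, 0.099, 0.006, 0.002]
force: [0.7, -0.4, 0.4]
finger_gap: 0.003
```

>>> drive_tool --linear '[[-7,0,0],[-6,0,0],[-6,0,0],[-5,0,0]]' --rot '[[0,-0.4,0],[0,-0.4,0],[0,-0.4,0],[0,-0.4,0]]' --hand '[0,0,0,0]'

```text
t: 26.1
tcp_pos: [0.4852, 0.1457, 0.2664]
tool_rot: [0.995, 0.098, -0.005, 0.003]
force: [2.3, 0.2, 0.2]
finger_gap: 0.001
```

>>> drive_tool --linear '[[-5,0,0],[-5,0,0],[-5,0,0],[-5,0,0]]' --rot '[[0,0,0],[0,0,0],[0,0,0],[0,0,0]]' --hand '[0,0,0,0]'

```text
t: 26.43
tcp_pos: [0.4747, 0.1425, 0.2695]
tool_rot: [0.995, 0.097, 0.011, 0.003]
force: [10.0, 0.9, -7.0]
finger_gap: 0.0
```

>>> drive_tool --linear '[[-5,0,0],[-5,0,0],[-5,0,0]]' --rot '[[0,-0.5,0],[0,-0.5,0],[0,-0.5,0]]' --hand '[0,0,0]'

```text
t: 26.68
tcp_pos: [0.4736, 0.1405, 0.2724]
tool_rot: [0.995, 0.096, 0.018, 0.004]
force: [9.7, 1.4, -5.2]
finger_gap: -0.002
```

Stalled at 10 N (1.4 N m), so the cup is at its stop. The upward drag could have lifted the damper, so I back off and re-check the depth with a light touch from above.

>>> drive_tool --linear '[[15,0,0],[25,0,0],[15,0,0],[0,0,-35],[0,0,-35],[0,0,0]]' --rot '[[0,-1,0],[0,-1,0],[0,-0.5,0],[0,0,0],[0,0,0],[0,0,0]]' --hand '[0,0,0,0,0,0]'

```text
t: 27.18
tcp_pos: [0.5287, 0.1516, 0.3423]
tool_rot: [0.995, 0.096, -0.01, 0.006]
force: [0.3, 0.4, 0.2]
finger_gap: 0.002
```

```bash
python3 chk.py; python3 dn.py .455 .143 .31
```

```text
t27.18 tcp [0.5287 0.1516 0.3423] x [ 0.982  0.19  -0.021] z [-0.019 -0.014 -1.   ] F [0.3 0.4 0.2] T [ 0.04 -0.03  0.04] gap 0.1 q [ 0.08  0.39  1.56 -0.01  1.21  1.47]
damper_top [167.8 329.8] 0.55 [0.4668 0.2338 0.225 ]
damper_top [558.6 407.1] 0.53 [ 0.4346 -0.0727  0.225 ]
stand [309.8 244.3] 0.73 [0.461  0.1459 0.    ]
stand [103.7  60.1] 0.55 [ 0.6429  0.4338 -0.    ]
scene damper_top [387.5 197.5] 0.73 [0.4512 0.1442 0.225 ]
scene damper_top [196.4 199.1] 0.57 [ 0.4778 -0.2683  0.225 ]
scene damper_top [448.1 225.2] 0.56 [0.5303 0.2675 0.225 ]
scene damper_top [514.9 338.9] 0.52 [0.8107 0.3571 0.225 ]
scene cup_mouth [383.3 239.2] 0.9 [0.4643 0.1444 0.108 ]
top damper_top [261.4 228.1] 0.65 [0.4445 0.1501 0.225 ]
top damper_top [440.6 311.9] 0.56 [ 0.2403 -0.2898  0.225 ]
top cup_mouth [265.3 230.7] 0.71 [0.4589 0.1534 0.108 ]
top cup_mouth [410.2 157.7] 0.27 [ 0.667  -0.2436  0.108 ]
t27.68 tcp [0.5255 0.1513 0.3364] x [ 0.981  0.19  -0.033] z [-0.03  -0.015 -0.999] F [-0.2  0.4  0.1] T [ 0.02 -0.06  0.02] gap 0.1 q [ 0.08  0.39  1.57 -0.01  1.21  1.47]
shift [-69.9  -5.5  28.6] rot [ 0.5  1.9 -0.2]
```

>>> drive_tool --linear '[[-34,-3,-3],[-37,-3,0],[0,0,14],[0,0,6],[0,0,0]]' --rot '[[0.3,1,0],[0.2,1,0],[0,0,0],[0,0,0],[0,0,0]]' --hand '[0,0,0,0,0]'

```text
t: 28.1
tcp_pos: [0.4523, 0.1433, 0.3184]
tool_rot: [0.995, 0.095, 0.001, -0.0]
force: [0.8, 0.5, -0.0]
finger_gap: 0.002
```

```bash
python3 dn.py .455 .143 .30
```

```text
t28.10 tcp [0.4523 0.1433 0.3184] x [0.982 0.19  0.002] z [ 0.001  0.001 -1.   ] F [ 0.8  0.5 -0. ] T [0.   0.01 0.02] gap 0.2 q [0.07 0.3  1.78 0.   1.05 1.45]
shift [ 2.6  0.8 18.4] rot [-0.  -0.1 -0.2]
```

>>> drive_tool --linear '[[0,0,5],[0,0,5],[0,0,4],[0,0,3]]' --rot '[[0,0,0],[0,0,0],[0,0,0],[0,0,0]]' --hand '[0,0,0,0]'

```text
t: 28.43
tcp_pos: [0.456, 0.1435, 0.301]
tool_rot: [0.995, 0.095, 0.003, -0.0]
force: [-1.6, -0.9, 0.6]
finger_gap: 0.003
```

>>> drive_tool --linear '[[-1,0,3],[-1,0,3]]' --rot '[[0,0,0],[0,0,0]]' --hand '[0,0]'

```text
t: 28.6
tcp_pos: [0.4585, 0.1434, 0.2976]
tool_rot: [0.995, 0.095, 0.008, -0.0]
force: [-0.8, -0.9, 33.1]
finger_gap: -0.003
```

Bottomed at the same height (0.2976, 33 N) with almost no side force. I lift straight off and do the final check.

>>> drive_tool --linear '[[0,0,-10],[0,0,-30],[0,0,-35],[35,0,-10],[35,0,0],[30,0,0],[0,0,0],[0,0,0]]' --rot '[[0,0,0],[0,0,0],[0,0,0],[0,0,0],[0,0,0],[0,0,0],[0,0,0],[0,0,0]]' --hand '[0,0,0,0,0,0,0,0]'

```text
t: 29.27
tcp_pos: [0.5609, 0.163, 0.39]
tool_rot: [0.995, 0.095, 0.012, -0.0]
force: [-0.4, 0.6, 0.4]
finger_gap: 0.001
```

```bash
python3 chk.py | grep -v "0\.[345][0-9]* \["
```

```text
t29.27 tcp [0.5609 0.163  0.39  ] x [0.982 0.189 0.023] z [ 0.023  0.002 -1.   ] F [-0.4  0.6  0.4] T [-0.04  0.02  0.02] gap 0.1 q [0.09 0.38 1.44 0.   1.3  1.47]
damper_top [187.7 342.5] 0.62 [0.4651 0.2476 0.225 ]
cup_mouth [639.  326.5] 0.21 [ 0.4897 -0.3466  0.108 ]
stand [318.5 270.7] 0.86 [0.4603 0.1433 0.    ]
scene damper_top [194.3 199.9] 0.72 [ 0.4806 -0.2723  0.225 ]
scene damper_top [386.1 196.8] 0.66 [0.4491 0.1413 0.225 ]
scene damper_top [446.8 227.8] 0.63 [0.5381 0.2641 0.225 ]
scene cup_mouth [384.7 238.9] 0.82 [0.4632 0.1476 0.108 ]
scene cup_mouth [388.8 199. ] 0.24 [0.3269 0.1616 0.108 ]
top damper_top [439.3 311.5] 0.67 [ 0.2413 -0.2867  0.225 ]
top cup_mouth [268.  229.4] 0.69 [0.4625 0.1462 0.108 ]
```

```bash
python3 -c "
from h import *
order.sign_off(); st()"
```

```text
the job is handed in; nothing more can be done
the job is handed in; nothing more can be done
```

I put the damper foot first into the leaning cup, swung the cup up, and pressed the damper down until it stopped. The job was handed in at about 29.5 s of the 67 s. No verdict is reported.

- **Swing:** The first swing was done with the damper gripped, and the cup fell back to about 0.29 rad when I let go. I pushed it upright with closed fingers until it stalled at 15 N. I pushed it back a second time (stalled at 10 N), because the pressing had moved it slightly forward.
- **Depth:** The seat gave way at about 9 N and the damper bottomed with the tool at 0.2974 m; fully home was expected at 0.2976 m. A second press, after the last push, stopped at the same height with 33 N and almost no sideways force. The wrist force never read above 33 N at the points I checked.
- **Last check:** The final scene-camera picture puts the damper top about 12 mm back towards the robot, which would be a tilt of up to 0.1 rad. The cup's clearance allows only about 0.054 rad, so I read part of that as measurement error. Both are within the 0.13 rad limit.
- **Not checked:** I could not measure the cup angle directly; I judged it by the stalled push against the stop. I did not measure the loose tools again, but no planned path went near them. The arm was clear of everything at the end.

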